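# Load the molecule-piece chute

### The arm

A 6-joint arm with a two-finger parallel gripper is mounted at the origin on the work surface. World frame = base frame: x ahead of the robot, y to its left, z up, the work surface at z = 0. Lengths are in m, angles in rad, forces in N, time in s.
With the tool pointing down it reaches from about 0.275 to 1 m from the base axis. Payload 8.4 kg.
Tool frame: the origin (TCP) lies on the mounting face of the last link; the fingertips stand 173 mm ahead of it and the grasp point (between the pads) lies 155 mm ahead of it; z points along the fingers, y is the direction in which the jaws open and shut (so a half turn about z gives the same grasp; the last joint's range is limited). The gripper opens to 85 mm and grips with 20 to 120 N. Pads are 22 mm wide; open, the fingers measure 114 mm over their backs; the gripper's body (76 mm by 85 mm) begins 54 mm behind the grasp point. The pads swing forward as they close: fully open they stand 13 mm farther back than shut.
Start: joints at [-1.241, 0.353, 1.633, -0, 1.155, -0.002], TCP at [0.204, -0.591, 0.405] pointing down, gripper open.
Joint ranges: [-2.63, 2.63], [-0.92, 2.1], [0.06, 2.66], [-1.3, 4.44], [0, 2.69], [-3.02, 3.02]. Speed limits (rad/s): [2.22, 2.22, 2.79, 3.14, 3.14, 3.14].

### API

Orientations are given as [roll, pitch, yaw] about the fixed x, y, z axes, in that order (R = Rz(yaw) Ry(pitch) Rx(roll)).
In Python, from cell import telemetry, viewer, ctrl gives the robot as it stands. The module is installed in compiled form; this text tells all that it offers.
- The arm moves only by the tool servo_tool, never from a script. Its argument "series" is a list of rows, each an object with "translation": the shift along the tool's x, y, z normalised to -1 to 1, where 1 is 40 cm, a list of three; "turn": the turn, a rotation vector about the tool's x, y, z normalised to -1 to 1, where 1 is 45 degrees, a list of three. A call has 1 to 10 rows; each row is the pose to reach, as a shift and turn from the pose commanded when the call began, along the tool's axes at that moment; what a row does not reach only later rows make up. A row lasts 1/8 s, in which the tool goes at most 62.5 mm and 10.7 degrees, less where a joint would pass 70% of its speed; a pose out of reach is approached as far as the arm can. A call with a number of a shift or a turn outside -1 to 1 is refused whole. A call with a gripper value outside its range is refused whole. "hand" is the opening, from 0 (shut) to 1 (fully open), set as the call begins (left out, the last holds). The fingers move at their own pace and stop on an object; the grip force is fixed at half the most. Time passes only in rows, so rows that repeat a pose let the fingers close. It gives the time, the measured TCP pose, the force and the opening at its end, in the units of the state.
- telemetry.sense(): the state, without advancing time (a new reading comes with each control period).
- viewer.capture(name): name is "scene" or "top" or "wrist"; returns a dict with "image" (400x640x3 uint8, red, green, blue), "fx", "fy", "cx", "cy" (pixels), "R" (3x3) and "t" (3): a world point X has camera coordinates R X + t. Camera axes: x right, y down, z forward; pixel columns grow to the right and rows downward; lengths in m; the calibration is good to about 2 mm. A picture is of the moment at which its call begins. There is no depth.
- ctrl.job_done(): hands the job in, once; it reports no verdict.
The state is a dict: "time": time; "q": joint angles; "joint_vel": joint speeds; "effort": joint torques, N m; "ee_pos": TCP position; "orientation": TCP orientation; "wrist_force": force on the tool from outside, world axes, zero at the start; "ft_torque": the same for the moment, N m; "gripper_width": finger opening in m.
Only numpy, scipy, OpenCV 4.12 (cv2) and the standard library are available. Lean on these libraries where they do the work, as an engineer would, in place of code of your own. Each camera call takes 0.05 s, during which the arm holds its last target.

### The job

Load the two grey two-lobed model pieces into the sloping dispenser chute: raise its hinged clear guard fully, lay the pieces one after the other into the open bay, each flat side down with its big lobe leading downhill, so that they slide down and queue one behind the other against the bottom stop, then lower the guard fully closed. Leave the tub, the pencil pot and the stack of cards where they are.

Things in the scene. Friction and masses are not known exactly. Their poses are not given: they have to be found in the camera images.
- track: aluminium channel, fixed on a plywood stand, sloping down towards the robot at 26 deg (0.454 rad). Origin on its floor, mid-width, at the bottom stop, 20 mm above the table; x uphill along the floor, y across, z square to the floor. Inside 335 long, 84 wide; side and top-end walls 50 mm high, 6 thick; stop 36 high. Slippery: pieces slide down by themselves
- bay (a point): point on the channel floor, mid-width, 250 mm uphill of the stop, in the loading bay. The bay (x = 165 to 335 mm of track) is closed only by the guard; from x = 55 to 165 mm a fixed clear roof 4 mm thick lies on the walls. The raised guard still leans over the bay, so work with the tool tilted square to the channel floor
- guard (a joint): angle of the clear guard, a 165 x 96 x 4 mm flap hinged at the top end of the bay: 0 = closed, parallel to the channel floor; grows as its lower edge swings up and uphill; 1.4 rad = fully raised, its stop. Stiff hinge: stays at any angle, takes 2 to 4 N at the handle. Starts between 0 and 0.3
- guard_handle (a point): middle of the guard's handle: a black round bar 12 mm thick, 80 mm long, parallel to track y, on two end posts, its axis 36 mm above the middle of the guard plate and 125 mm from the hinge line along the plate. Swings with the guard
- guard_hinge (a point): middle of the guard's hinge line, parallel to track y, at x = 335 mm, z = 54 mm of track
- piece_a: grey plastic molecule-model piece, 138 mm long, 90 g, one of two alike; starts on its flat back on the table. Big domed lobe 64 mm across, 36 high; small lobe 34 across, 28 high; between them a straight neck 16 wide, 26 high, 40 free length. Origin on the flat underside at mid-neck; x to the big lobe (its end at +84 mm; small lobe's end at -54), z up out of the domed side
- piece_b: grey plastic molecule-model piece, 138 mm long, 90 g, one of two alike; starts on its flat back on the table. Big domed lobe 64 mm across, 36 high; small lobe 34 across, 28 high; between them a straight neck 16 wide, 26 high, 40 free length. Origin on the flat underside at mid-neck; x to the big lobe (its end at +84 mm; small lobe's end at -54), z up out of the domed side
- piece_a_big (a point): centre of the big lobe of piece_a, on the flat underside, 52 mm from mid-neck
- piece_a_small (a point): centre of the small lobe of piece_a, on the flat underside, 37 mm from mid-neck
- piece_b_big (a point): centre of the big lobe of piece_b, on the flat underside, 52 mm from mid-neck
- piece_b_small (a point): centre of the small lobe of piece_b, on the flat underside, 37 mm from mid-neck
- tub: bystander: clear open tub of model balls, 150 x 110 x 60 mm, origin under its centre; leave alone
- pot: bystander: white pencil pot, 76 mm across, 100 mm high, pencils to 160 mm, origin under its centre; leave alone
- cards: bystander: stack of picture cards 90 x 65 x 24 mm, origin under its centre; leave alone
There are look-alikes about, which are no part of the job. What is shaped like the piece_b but orange or pink is not meant.

How it is judged:
By the outcome, as a careful person would: the job done as asked, in the order asked, and still so for the second after the job is handed in, with the robot touching nothing.
It also fails if it takes over 72 s, if anything falls off the work surface, if the arm or the gripper's body presses on something with over 40 N, if the wrist force passes 120 N, or if a joint passes its speed limit or range.

## Working session

There is one attempt and no reset: what is moved stays moved. The work goes in short steps, Python scripts to look and compute and a tool call to move; the robot and the scene stay as the last step left them, time stands still between calls to the robot, and variables do not carry over. Pictures are saved under pics/ and viewed, and the job is handed in when it is done.

Besides the shell and the picture viewer there is one more tool, called after "Emit:" as name(argument=value, ...), one argument or row to a line, values as JSON. servo_tool: Moves the arm, as the interface text tells. Its arguments: {"type":"object","properties":{"series":{"type":"array"},"hand":{"type":"number"}},"required":["series"]}

```bash
mkdir -p pics; ls
python3 - <<'E'
from cell import telemetry, viewer, ctrl
import cv2,pickle
print(telemetry.sense())
d={}
for n in ["scene","top","wrist"]:
    c=viewer.capture(n); d[n]=c
    cv2.imwrite(f"pics/{n}0.png",c["image"][:,:,::-1])
    print(n,c["fx"],c["fy"],c["cx"],c["cy"],c["R"],c["t"])
pickle.dump(d,open("c0.pkl","wb"))
E
```

```text
pics
{'time': 0.0, 'q': array([-1.24137347e+00,  3.53634448e-01,  1.63418420e+00, -1.26962916e-05,
        1.15520645e+00, -2.41616616e-03]), 'joint_vel': array([ 0.00038141, -0.00111699,  0.00019783,  0.00194433,  0.00030188,
        0.00056635]), 'effort': array([ 2.33097191e-03, -6.05244756e+01, -3.42066979e+01,  1.04087678e-04,
        9.26919834e-03, -9.97257018e-06]), 'ee_pos': array([ 0.20351872, -0.59066186,  0.40394865]), 'orientation': array([-3.14016018e+00,  8.14715352e-06,  3.31844166e-01]), 'wrist_force': array([-0.71742138,  1.21681122,  0.03017357]), 'ft_torque': array([ 0.0086201 , -0.00709307, -0.03399358]), 'gripper_width': 0.08524565882825227}
scene 446.74254058330536 446.74254058330536 318.0742159562095 191.94539166691368 [[-0.03716142  0.99909768 -0.02056364]
 [ 0.57065995  0.00432408 -0.82117509]
 [-0.8203452  -0.04225088 -0.57030571]] [ 0.05767933 -0.1775643   1.7109276 ]
top 419.78094129407725 419.78094129407725 317.7275188474533 197.87174756606785 [[-0.00801108 -0.99995925  0.00416252]
 [-0.99514256  0.00756391 -0.09815332]
 [ 0.09811783 -0.00492862 -0.9951626 ]] [-0.02728778  0.52533215  1.2404408 ]
wrist 358.7115447253019 358.7115447253019 320.0746829986719 199.21866283183417 [[ 0.32595049 -0.94538518 -0.00176924]
 [-0.89990048 -0.31084067  0.30587122]
 [-0.28971608 -0.09810673 -0.95207125]] [-0.62395133 -0.04033035  0.37993977]
```

View pics/scene0.png

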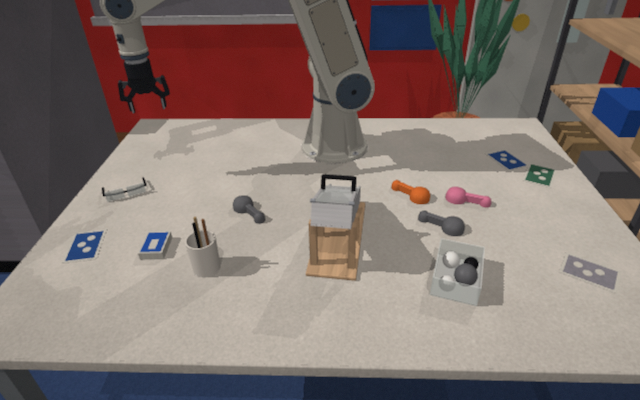

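View pics/top0.png

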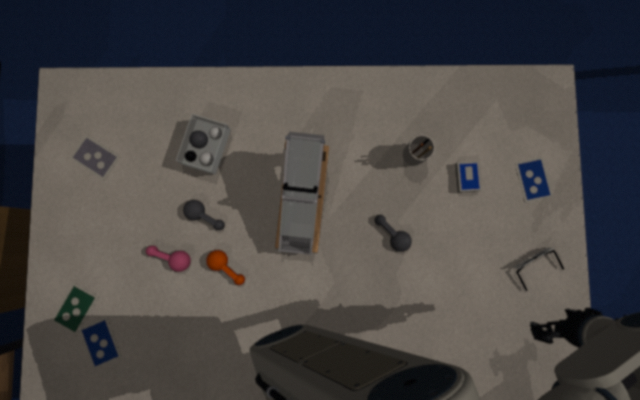

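View pics/wrist0.png

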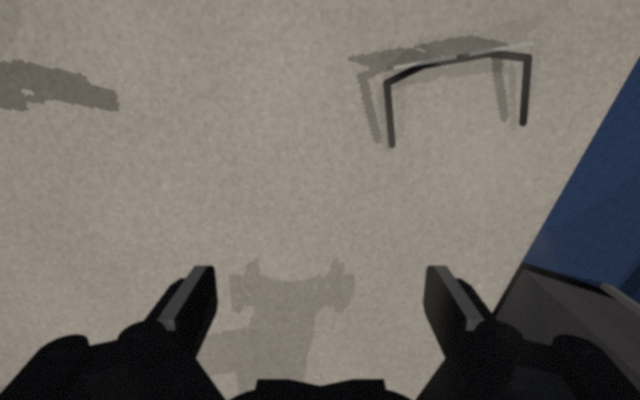

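Run:
```python
import cv2,pickle
d=pickle.load(open("c0.pkl","rb"))
t=d["top"]["image"][:,:,::-1]; s=d["scene"]["image"][:,:,::-1]
cv2.imwrite("pics/top_track.png",cv2.resize(t[120:265,260:345],None,fx=4,fy=4,interpolation=cv2.INTER_CUBIC)) 
a=cv2.resize(t[190:260,140:255],None,fx=5,fy=5,interpolation=cv2.INTER_CUBIC)
b=cv2.resize(t[190:260,345:430],None,fx=5,fy=5,interpolation=cv2.INTER_CUBIC)
import numpy as np
pad=np.zeros((350,max(a.shape[1],b.shape[1])-b.shape[1],3),np.uint8)
cv2.imwrite("pics/top_pieces.png",cv2.resize(np.vstack([a,np.hstack([b,pad])]),None,fx=.8,fy=.8))
cv2.imwrite("pics/scene_track.png",cv2.resize(s[165:285,290:385],None,fx=5,fy=5,interpolation=cv2.INTER_CUBIC))
```

```text
(no output)
```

View pics/top_track.png

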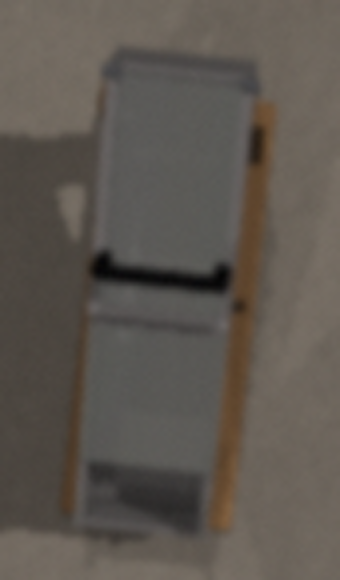

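View pics/top_pieces.png

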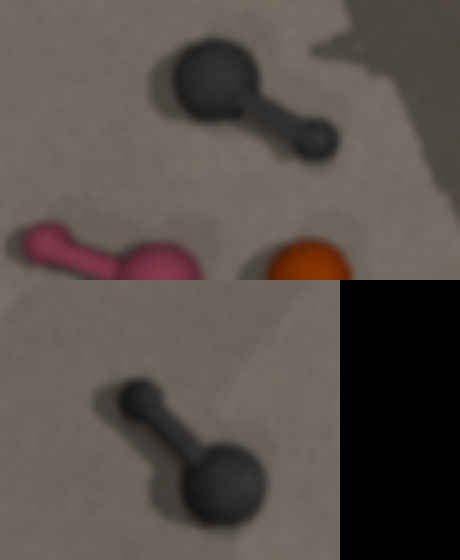

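View pics/scene_track.png

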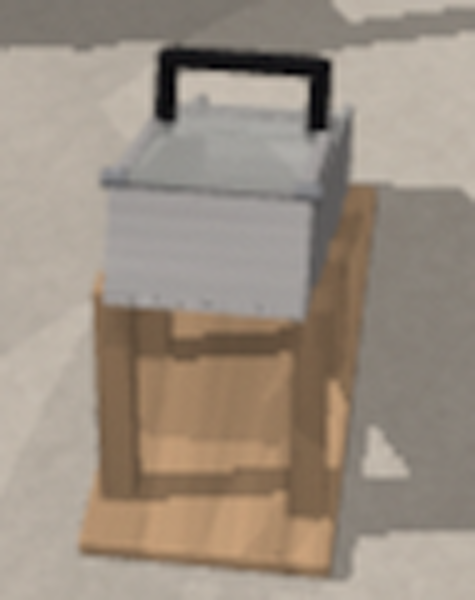

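```bash
cat > h.py <<'E'
import numpy as np,cv2,pickle
from scipy.spatial.transform import Rotation as Rot
def ray(c,uv):
    d=c["R"].T@np.array([(uv[0]-c["cx"])/c["fx"],(uv[1]-c["cy"])/c["fy"],1.]); o=-c["R"].T@c["t"]; return o,d
def onz(c,uv,z):
    o,d=ray(c,uv); return o+d*(z-o[2])/d[2]
def proj(c,X):
    p=c["R"]@np.asarray(X)+c["t"]; return np.array([c["fx"]*p[0]/p[2]+c["cx"],c["fy"]*p[1]/p[2]+c["cy"]])
def tri(c1,u1,c2,u2):
    A=[];b=[]
    for c,u in((c1,u1),(c2,u2)):
        o,d=ray(c,u); d=d/np.linalg.norm(d);P=np.eye(3)-np.outer(d,d);A.append(P);b.append(P@o)
    A=np.vstack(A);b=np.hstack(b);x=np.linalg.lstsq(A,b,rcond=None)[0];return x,np.linalg.norm(A@x-b)
E
python3 - <<'E'
from h import *
d=pickle.load(open("c0.pkl","rb"));T=d["top"];S=d["scene"]
for c in(T,S): print("cam",-c["R"].T@c["t"])
s=lambda u,v:(290+(u+.5)/5-.5,165+(v+.5)/5-.5)
t=lambda u,v:(260+(u+.5)/4-.5,120+(v+.5)/4-.5)
z=lambda x,h:.02+x*np.sin(.4538)+h*np.cos(.4538)
for nm,p in(("endL",s(105,184)),("endR",s(314,194))): print(nm,onz(S,p,z(.341,.05)))
for nm,p in(("endLbot",s(105,303)),("endRbot",s(308,316))): print(nm,onz(S,p,z(.341,-.006)),onz(S,p,z(.341,0)))
for nm,p in(("botL",t(75,528)),("botR",t(207,530))): print(nm,onz(T,p,z(-.006,.05)), onz(T,p,z(-.006,.036)))
for nm,p in(("topL",t(103,77)),("topR",t(256,90)),("topLfar",t(118,50)),("topRfar",t(250,62))): print(nm,onz(T,p,z(.341,.05)))
# handle ends: triangulate bar ends
print("h+y(left in top, right in scene)",tri(T,t(92,263),S,s(325,62)))
print("h-y",tri(T,t(230,275),S,s(165,54)))
# pieces
for nm,rect in(("left",(140,190,255,238)),("right",(345,190,430,260))):
    im=T["image"].astype(int);x0,y0,x1,y1=rect
    g=im[y0:y1,x0:x1]; m=((g.max(2)<62)&(g.max(2)-g.min(2)<14)).astype(np.uint8)
    n,l,st,ce=cv2.connectedComponentsWithStats(m)
    i=1+np.argmax(st[1:,4]); print(nm,st[i],g[l==i].mean(0));
E
```

```text
cam [ 0.40085241 -0.02514657  1.28611697]
cam [1.50702354 0.01542871 0.83112651]
endL [ 0.65900786 -0.04638883  0.21442836]
endR [0.66605814 0.05144246 0.21442836]
endLbot [ 0.68551289 -0.04655561  0.16409625] [ 0.69215455 -0.04605449  0.16948897]
endRbot [0.69401799 0.04908569 0.16409625] [0.70059088 0.04881358 0.16948897]
botL [0.36618217 0.08384357 0.06230908] [0.36582569 0.0849642  0.04972605]
botR [ 0.36397106 -0.01157024  0.06230908] [ 0.36359185 -0.01143065  0.04972605]
topL [0.66132073 0.0524447  0.21442836]
topR [ 0.65201559 -0.04695147  0.21442836]
topLfar [0.67916932 0.04267171 0.21442836]
topRfar [ 0.67060101 -0.04321974  0.21442836]
h+y(left in top, right in scene) (array([0.54053243, 0.06035287, 0.2064435 ]), np.float64(0.00021369637425709326))
h-y (array([ 0.53201735, -0.02555334,  0.2055527 ]), np.float64(0.005067204185706569))
left [ 43  10  41  30 557] [44.99820467 43.36445242 43.51166966]
right [ 29  25  37  37 588] [41.45918367 39.82142857 39.68707483]
```

```bash
cat >> h.py <<'E'
GP=0.155
def pose(s): return np.array(s["ee_pos"]),Rot.from_euler("xyz",s["orientation"])
def delta(s,p,R):
    "print normalised shift/turn from current pose to TCP p,R"
    p0,R0=pose(s); a=R0.inv().apply(np.asarray(p)-p0)/.4; b=(R0.inv()*R).as_rotvec()/(np.pi/4)
    return a.round(4),b.round(4)
def axes(z,y):
    "rotation with tool z and (approx) tool y"
    z=np.array(z,float);z/=np.linalg.norm(z);y=np.array(y,float);y-=z*(y@z);y/=np.linalg.norm(y)
    return Rot.from_matrix(np.column_stack([np.cross(y,z),y,z]))
E
python3 - <<'E'
from h import *
from cell import telemetry
s=telemetry.sense();p,R=pose(s)
d=pickle.load(open("c0.pkl","rb"));T=d["top"];W=d["wrist"]
cw=-W["R"].T@W["t"]; print("cam in tool",R.inv().apply(cw-p),"fwd",R.inv().apply(W["R"][2]),"right",R.inv().apply(W["R"][0]))
for nm,rect in(("left",(140,190,255,238)),("right",(345,190,430,260))):
    im=T["image"].astype(int);x0,y0,x1,y1=rect
    g=im[y0:y1,x0:x1]; m=((g.max(2)<62)&(g.max(2)-g.min(2)<14)).astype(np.uint8)
    dt=cv2.distanceTransform(m,cv2.DIST_L2,5);_,r,_,b=cv2.minMaxLoc(dt)
    m2=m.copy();cv2.circle(m2,b,int(r*1.35),0,-1);dt2=cv2.distanceTransform(m2,cv2.DIST_L2,5);_,r2,_,b2=cv2.minMaxLoc(dt2)
    print(nm,b,r,b2,r2,onz(T,(b[0]+x0,b[1]+y0),.015),onz(T,(b2[0]+x0,b2[1]+y0),.012))
E
```

```text
cam in tool [ 0.07796343 -0.00021191  0.03115032] fwd [-3.05867519e-01 -6.00960499e-04  9.52073894e-01] right [2.23187142e-04 9.99999728e-01 7.02913962e-04]
left (53, 20) 10.1968994140625 (77, 34) 5.0 [0.49212054 0.34681639 0.015     ] [0.44928611 0.27420908 0.012     ]
right (55, 51) 10.590700149536133 (34, 30) 5.599999904632568 [ 0.39364774 -0.27841626  0.015     ] [ 0.4575542  -0.21693649  0.012     ]
```

Run:
```python
from h import *
from cell import telemetry
s=telemetry.sense()
R=axes([0,0,-1],[np.cos(-.11),np.sin(-.11),0])
print(delta(s,[.52,.02,.55],R), R.as_euler("xyz"))
```

```text
(array([ 1.2454, -1.1863, -0.3635]), array([-1.2000e-03, -8.0000e-04, -1.4375e+00])) [3.14159265 0.         1.46079633]
```

Emit:
servo_tool(
  series=[
    {"translation":[0.7,-0.66,-0.365],"turn":[0,0,-0.8]},
    {"translation":[0.7,-0.66,-0.365],"turn":[0,0,-0.8]},
    {"translation":[0.7,-0.66,-0.365],"turn":[0,0,-0.8]},
    {"translation":[0.7,-0.66,-0.365],"turn":[0,0,-0.8]},
    {"translation":[0.7,-0.66,-0.365],"turn":[0,0,-0.8]},
    {"translation":[0.7,-0.66,-0.365],"turn":[0,0,-0.8]},
    {"translation":[0.7,-0.66,-0.365],"turn":[0,0,-0.8]},
  ],
)

```text
time: 1.02
ee_pos: [0.383, -0.2479, 0.5519]
orientation: [3.14, -0.0, 0.962]
wrist_force: [0.3, 0.2, 0.2]
gripper_width: 0.0854
```

Run:
```python
from h import *
from cell import telemetry
s=telemetry.sense()
R=axes([0,0,-1],[np.cos(-.11),np.sin(-.11),0])
print(s["time"],s["ee_pos"],s["q"],delta(s,[.52,.02,.55],R))
```

```text
1.025 [ 0.38296007 -0.24787921  0.55187877] [-5.77897423e-01 -3.79505421e-02  1.77713143e+00  4.22090798e-04
  1.40105687e+00  3.11944190e-02] (array([ 0.7453, -0.1022,  0.0049]), array([ 1.800e-03, -1.000e-04, -6.356e-01]))
```

Run:
```python
from h import *
from cell import viewer
c=viewer.capture("wrist");pickle.dump(c,open("w1.pkl","wb"));cv2.imwrite("pics/w1.png",c["image"][:,:,::-1])
```

```text
(no output)
```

View pics/w1.png

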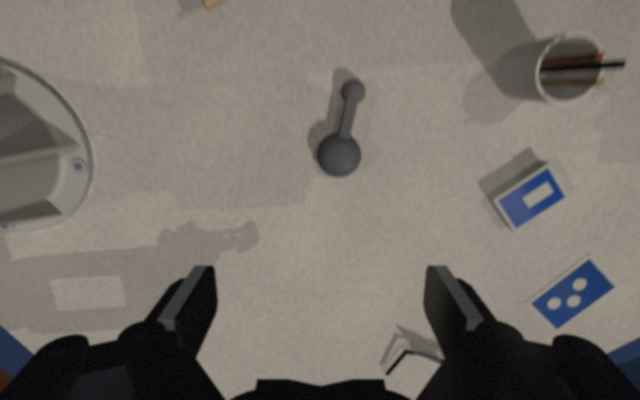

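Emit:
servo_tool(
  series=[
    {"translation":[0.745,-0.1,0],"turn":[0,0,-0.636]},
    {"translation":[0.745,-0.1,0],"turn":[0,0,-0.636]},
    {"translation":[0.745,-0.1,0],"turn":[0,0,-0.636]},
    {"translation":[0.745,-0.1,0],"turn":[0,0,-0.636]},
    {"translation":[0.745,-0.1,0],"turn":[0,0,-0.636]},
    {"translation":[0.745,-0.1,0],"turn":[0,0,-0.636]},
  ],
)

```text
time: 1.82
ee_pos: [0.5214, 0.0197, 0.55]
orientation: [-3.141, -0.001, 1.464]
wrist_force: [-0.4, -1.4, -0.6]
gripper_width: 0.0857
```

Run:
```python
from h import *
from cell import viewer,telemetry
c=viewer.capture("wrist");pickle.dump(c,open("w2.pkl","wb"));cv2.imwrite("pics/w2.png",c["image"][:,:,::-1])
print(telemetry.sense())
```

```text
{'time': 1.875, 'q': array([ 3.22069332e-02,  7.74489718e-02,  1.66280577e+00, -1.36918804e-04,
        1.40255674e+00,  1.40532086e-01]), 'joint_vel': array([-0.04199372, -0.01896052,  0.01676608, -0.00969722,  0.0064352 ,
       -0.01426334]), 'effort': array([  1.79667827, -43.25338483, -38.83615851,   0.25366754,
        -0.14453071,   0.2265804 ]), 'ee_pos': array([0.52078446, 0.01825659, 0.55007211]), 'orientation': array([-3.14040474e+00,  3.04348327e-04,  1.46249436e+00]), 'wrist_force': array([-0.42003057, -0.40913351,  0.19292855]), 'ft_torque': array([ 0.02835141, -0.00397164,  0.01385847]), 'gripper_width': 0.08522886887952998}
```

View pics/w2.png

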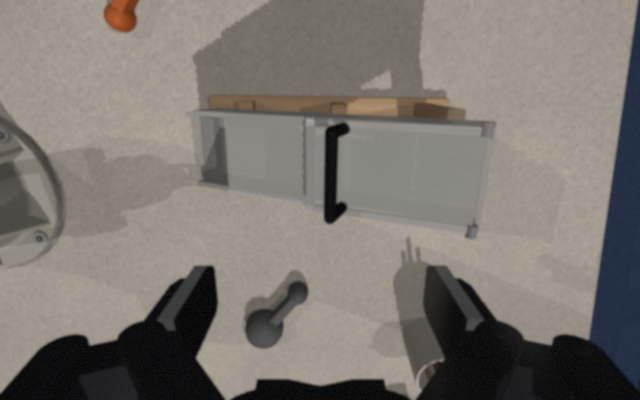

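Run:
```python
from h import *
c=pickle.load(open("w2.pkl","rb"))["image"][:,:,::-1]
cv2.imwrite("pics/w2a.png",cv2.convertScaleAbs(cv2.resize(c[95:250,180:350],None,fx=4.5,fy=3.8,interpolation=cv2.INTER_CUBIC),alpha=1.3))
cv2.imwrite("pics/w2b.png",cv2.convertScaleAbs(cv2.resize(c[95:250,340:510],None,fx=4.5,fy=3.8,interpolation=cv2.INTER_CUBIC),alpha=1.3))
```

```text
(no output)
```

View pics/w2a.png

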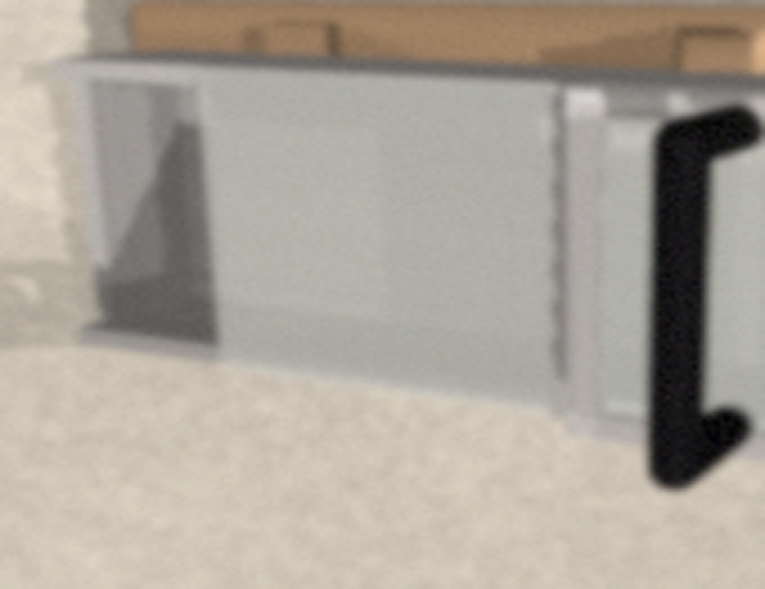

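View pics/w2b.png

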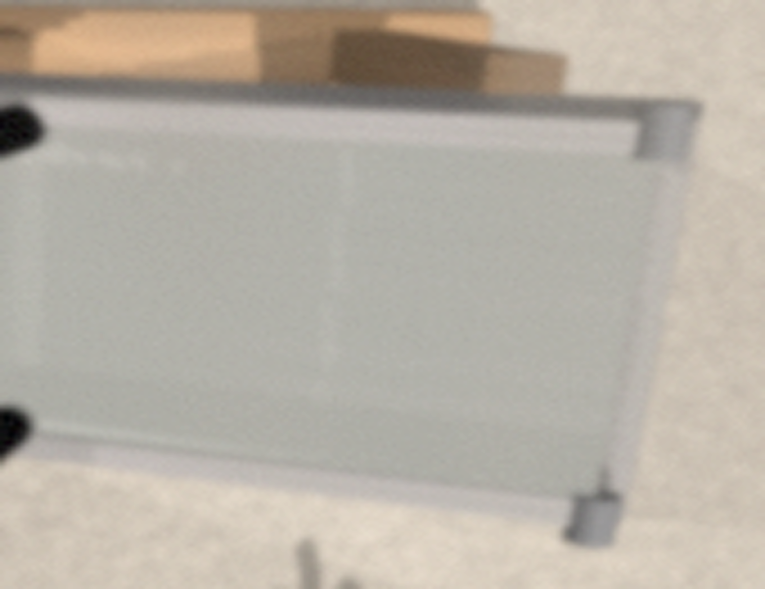

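```bash
cat >> h.py <<'E'
SL=np.radians(26)
def tw(P,x): # track->world
    R=Rot.from_euler("z",x[2])*Rot.from_euler("y",-SL)
    return R.apply(np.asarray(P,float))+[x[0],x[1],.02]
def guard(g,along,h,y=0): # point on guard in track coords
    # closed: (-along,+h) from hinge ; opening rotates towards +z then uphill
    a=-np.array([along]); c,s=np.cos(g),np.sin(g)
    return np.array([.335-along*c+h*s, y, .054+along*s+h*c])
E
python3 - <<'E'
from h import *
from scipy.optimize import least_squares
d=pickle.load(open("c0.pkl","rb"));T=d["top"];S=d["scene"];W=pickle.load(open("w2.pkl","rb"))
A=lambda u,v:(180+(u+.5)/4.5-.5,95+(v+.5)/3.8-.5)
B=lambda u,v:(340+(u+.5)/4.5-.5,95+(v+.5)/3.8-.5)
s=lambda u,v:(290+(u+.5)/5-.5,165+(v+.5)/5-.5)
t=lambda u,v:(260+(u+.5)/4-.5,120+(v+.5)/4-.5)
obs=[("roof+",W,A(203,78),(.055,.048,.054)),("roof-",W,A(217,360),(.055,-.048,.054)),
("roofU+",W,A(557,85),(.165,.048,.054)),("roofU-",W,A(553,406),(.165,-.048,.054)),
("hinge",W,B(630,325),(.335,0,.054)),("wall-",W,A(82,335),(-.006,-.048,.05)),
("hW+",W,A(683,130),(1,.034)),("hW-",W,A(675,465),(1,-.034)),
("hT",T,t(161,270),(1,0)),("hS",S,s(245,60),(1,0)),
("endS-",S,s(105,303),(.341,-.048,-.006)),("endS+",S,s(308,316),(.341,.048,-.006)),("botT+",T,t(75,528),(-.006,.048,.05))]
def res(x,k=False):
    r=[]
    for n,c,uv,P in obs:
        P=guard(x[3],.125,.036,P[1]) if len(P)==2 else P
        e=proj(c,tw(P,x))-uv; r.append(e)
        if k: print(n,e.round(2))
    return np.hstack(r)
o=least_squares(res,[.38,.03,-.1,.1],loss="soft_l1")
print(o.x);res(o.x,True)
for n,P in(("hinge",(.335,0,.054)),("bay",(.25,0,0)),("handle",guard(o.x[3],.125,.036))): print(n,tw(P,o.x))
E
```

```text
[ 0.38323828  0.03591758 -0.11626571  0.07896655]
roof+ [-1.58 -4.31]
roof- [0.99 1.12]
roofU+ [ 3.77 -1.93]
roofU- [4.81 2.05]
hinge [-0.4  -0.19]
wall- [-3.69  0.84]
hW+ [-0.1   8.65]
hW- [ 0.31 -6.37]
hT [-1.19  2.26]
hS [-0.28 -0.74]
endS- [-0.43 -0.22]
endS+ [-0.56  0.49]
botT+ [-1.01  1.58]
hinge [0.65878929 0.00373531 0.21538921]
bay [0.6064198  0.00985167 0.12959279]
handle [0.5301621  0.01875799 0.20312685]
```

```bash
cat >> h.py <<'E'
X=[0.38323828,0.03591758,-0.11626571]
up=np.array([np.cos(X[2]),np.sin(X[2]),0])
def tilt(a,flip=0): # tool z tilted uphill by a from down, tool y along uphill
    return axes(np.sin(a)*up+[0,0,-np.cos(a)],up)
E
python3 - <<'E'
from h import *
from cell import telemetry
s=telemetry.sense();R=tilt(.2);z=R.apply([0,0,1]);h=np.array([.531,.018,.204])
for b in(.06,-.003): 
  print(delta(s,h-z*(GP+(b if b>0 else 0.003)),R))
E
```

```text
(array([ 0.0031, -0.0809,  0.3385]), array([-0.2562, -0.0006,  0.0101]))
(array([ 0.0029, -0.0524,  0.4781]), array([-0.2562, -0.0006,  0.0101]))
```

Emit:
servo_tool(
  series=[
    {"translation":[0.003,-0.081,0.16],"turn":[-0.256,0,0.01]},
    {"translation":[0.003,-0.081,0.32],"turn":[-0.256,0,0.01]},
    {"translation":[0.003,-0.081,0.338],"turn":[-0.256,0,0.01]},
    {"translation":[0.003,-0.07,0.39],"turn":[-0.256,0,0.01]},
    {"translation":[0.003,-0.06,0.44],"turn":[-0.256,0,0.01]},
    {"translation":[0.003,-0.0525,0.478],"turn":[-0.256,0,0.01]},
    {"translation":[0.003,-0.0525,0.478],"turn":[-0.256,0,0.01]},
  ],
  hand=0.5,
)

```text
time: 2.75
ee_pos: [0.4993, 0.0198, 0.3586]
orientation: [2.943, -0.0, 1.451]
wrist_force: [-0.6, -0.4, 0.4]
gripper_width: 0.0428
```

Run:
```python
from h import *
from cell import viewer,telemetry
c=viewer.capture("wrist");cv2.imwrite("pics/w3.png",c["image"][:,:,::-1])
s=telemetry.sense();p,R=pose(s);print("grasp pt",p+R.apply([0,0,.155]),s["wrist_force"],s["gripper_width"])
```

```text
grasp pt [0.53017499 0.01640904 0.20748615] [-0.60393052 -0.54442056  0.47440841] 0.04283544760030108
```

View pics/w3.png

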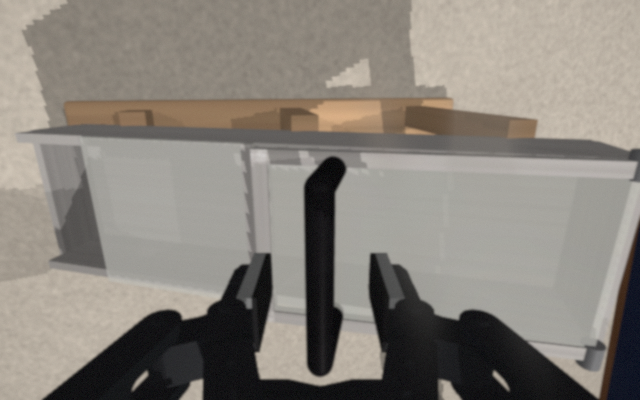

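The bar (column ~318) sits midway between the pads (columns ~270 and ~372). Closing.

Emit:
servo_tool(
  series=[
    {"translation":[0,0,0],"turn":[0,0,0]},
    {"translation":[0,0,0],"turn":[0,0,0]},
    {"translation":[0,0,0],"turn":[0,0,0]},
    {"translation":[0,0,0],"turn":[0,0,0]},
  ],
  hand=0,
)

```text
time: 3.3
ee_pos: [0.4988, 0.0206, 0.3594]
orientation: [2.943, -0.001, 1.452]
wrist_force: [-5.0, 0.6, 1.1]
gripper_width: 0.0095
```

Run:
```python
from h import *
from cell import viewer,telemetry
s=telemetry.sense();p,R=pose(s);print("grasp pt",p+R.apply([0,0,.155]),s["wrist_force"],s["gripper_width"])
from scipy.spatial.transform import Rotation
# guard angle from grasp pt
hg=p+R.apply([0,0,.158])
Hn=tw((.335,0,.054),X); v=hg-Hn; r=np.hypot(v@up,v[2]);ang=np.arctan2(v[2],v@up)
print("hinge",Hn,"r",r,"expected",np.hypot(.125,.036),"g",SL+np.pi-np.arctan2(.036,.125)-ang)
g0=SL+np.pi-np.arctan2(.036,.125)-ang
N=18
for g in np.append(np.linspace(g0,1.4,N+1)[1:],1.43):
    f=(g-g0)/(1.4-g0); b=np.arctan2(.036,.125); th=SL+np.pi-b-g
    h=Hn+r*(np.cos(th)*up+np.sin(th)*np.array([0,0,1]))+ (hg-Hn-v@up*up-[0,0,v[2]])
    Rg=tilt(.2*(1-f)); q=h-Rg.apply([0,0,.158])
    a,t=delta(s,q,Rg); print(round(g,2),a.round(3),t.round(3))
```

```text
grasp pt [0.52919097 0.017049   0.20746273] [-5.03458488  0.62322375  1.13378358] 0.009546382379540396
hinge [0.65878929 0.00373531 0.21538921] r 0.13012993273213108 expected 0.130080744155313 g 6.372950048829992
6.1 [0.    0.006 0.09 ] [ 0.013 -0.    -0.003]
5.82 [0.    0.037 0.175] [ 0.027 -0.    -0.003]
5.54 [0.   0.09 0.25] [ 0.041 -0.    -0.003]
5.27 [0.    0.162 0.31 ] [ 0.055 -0.    -0.003]
4.99 [0.001 0.247 0.348] [ 0.069 -0.    -0.003]
4.72 [0.001 0.34  0.363] [ 0.083 -0.    -0.003]
4.44 [0.001 0.433 0.354] [ 0.098 -0.    -0.003]
4.16 [0.001 0.521 0.32 ] [ 0.112 -0.    -0.003]
3.89 [0.002 0.596 0.266] [ 0.126 -0.    -0.003]
3.61 [0.002 0.653 0.194] [ 0.14  -0.    -0.003]
3.33 [0.002 0.688 0.111] [ 0.154 -0.    -0.003]
3.06 [0.002 0.7   0.022] [ 0.168 -0.    -0.003]
2.78 [ 0.002  0.687 -0.066] [ 0.182 -0.    -0.003]
2.51 [ 0.002  0.65  -0.145] [ 0.196 -0.    -0.003]
2.23 [ 0.002  0.594 -0.21 ] [ 0.211 -0.    -0.003]
1.95 [ 0.001  0.521 -0.255] [ 0.225 -0.    -0.003]
1.68 [ 0.001  0.439 -0.278] [ 0.239 -0.    -0.003]
1.4 [ 0.001  0.354 -0.277] [ 0.253 -0.    -0.003]
1.43 [ 0.001  0.363 -0.278] [ 0.252 -0.    -0.003]
```

Run:
```python
from h import *
from cell import viewer,telemetry
c=viewer.capture("wrist");cv2.imwrite("pics/w4.png",cv2.resize(c["image"][130:400,180:460,::-1],None,fx=2,fy=2))
s=telemetry.sense();p,R=pose(s)
hg=p+R.apply([0,0,.158])
Hn=tw((.335,0,.054),X); v=hg-Hn; r=np.hypot(v@up,v[2]);b=np.arctan2(.036,.125)
g0=(SL+np.pi-b-np.arctan2(v[2],v@up))%(2*np.pi);print(g0,s["gripper_width"])
for g in np.append(np.linspace(g0,1.4,17)[1:],1.44):
    f=(g-g0)/(1.4-g0); th=SL+np.pi-b-g
    h=Hn+r*(np.cos(th)*up+np.sin(th)*np.array([0,0,1]))+ (hg-Hn-v@up*up-[0,0,v[2]])
    Rg=tilt(.2*(1-f)); q=h-Rg.apply([0,0,.158])
    a,t=delta(s,q,Rg); print(round(g,2),a.round(3),t.round(3))
```

```text
0.08999360270851486 0.009558432356153305
0.17 [ 0.     0.009 -0.026] [ 0.014 -0.    -0.003]
0.25 [ 0.     0.02  -0.052] [ 0.03  -0.    -0.003]
0.34 [ 0.     0.033 -0.077] [ 0.046 -0.    -0.003]
0.42 [ 0.     0.048 -0.102] [ 0.062 -0.    -0.003]
0.5 [ 0.     0.066 -0.125] [ 0.078 -0.    -0.003]
0.58 [ 0.     0.085 -0.147] [ 0.094 -0.    -0.003]
0.66 [ 0.     0.106 -0.168] [ 0.11  -0.    -0.003]
0.74 [ 0.     0.129 -0.187] [ 0.126 -0.    -0.003]
0.83 [ 0.     0.153 -0.205] [ 0.142 -0.    -0.003]
0.91 [ 0.     0.178 -0.221] [ 0.158 -0.    -0.003]
0.99 [ 0.001  0.206 -0.235] [ 0.174 -0.    -0.003]
1.07 [ 0.001  0.234 -0.248] [ 0.19  -0.    -0.003]
1.15 [ 0.001  0.263 -0.258] [ 0.205 -0.    -0.003]
1.24 [ 0.001  0.292 -0.266] [ 0.221 -0.    -0.003]
1.32 [ 0.001  0.323 -0.273] [ 0.237 -0.    -0.003]
1.4 [ 0.001  0.354 -0.277] [ 0.253 -0.    -0.003]
1.44 [ 0.001  0.369 -0.278] [ 0.261 -0.    -0.003]
```

View pics/w4.png

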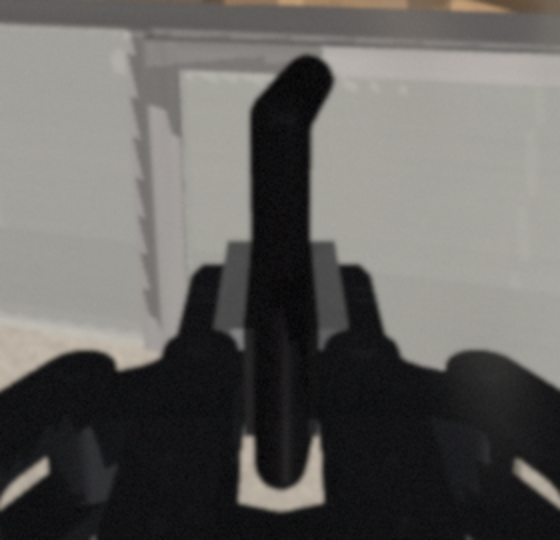

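The bar is held between both pads (fingers at columns ~230 and ~335 of the crop). Swinging it up along the arc.

Emit:
servo_tool(
  series=[
    {"translation":[0,0.009,-0.026],"turn":[0.014,0,0]},
    {"translation":[0,0.02,-0.052],"turn":[0.03,0,0]},
    {"translation":[0,0.033,-0.077],"turn":[0.046,0,0]},
    {"translation":[0,0.048,-0.102],"turn":[0.062,0,0]},
    {"translation":[0,0.066,-0.125],"turn":[0.078,0,0]},
    {"translation":[0,0.085,-0.147],"turn":[0.094,0,0]},
  ],
)

```text
time: 4.1
ee_pos: [0.5184, 0.0183, 0.4224]
orientation: [3.025, -0.0, 1.452]
wrist_force: [-14.7, 2.6, -0.4]
gripper_width: 0.0096
```

```bash
cat > gm.py <<'E'
from h import *
from cell import viewer,telemetry
s=telemetry.sense();p,R=pose(s)
hg=p+R.apply([0,0,.158])
Hn=tw((.335,0,.054),X); v=hg-Hn; r=np.hypot(v@up,v[2]);b=np.arctan2(.036,.125)
g0=(SL+np.pi-b-np.arctan2(v[2],v@up))%(2*np.pi);print(g0,r,s["gripper_width"],s["wrist_force"],s["ft_torque"])
r=.1301
for g in [.66,.74,.83,.91,.99,1.07,1.15,1.24,1.32,1.4,1.45]:
    f=g/1.4; th=SL+np.pi-b-g
    h=Hn+r*(np.cos(th)*up+np.sin(th)*np.array([0,0,1]))+ (hg-Hn-v@up*up-[0,0,v[2]])
    Rg=tilt(.2*(1-f)); q=h-Rg.apply([0,0,.158])
    a,t=delta(s,q,Rg); print(round(g,2),a.round(3),t.round(3))
E
python3 gm.py
```

```text
0.5613823360633985 0.13248847965566402 0.009598617634185597 [-14.73093004   2.62379652  -0.39829336] [0.55050789 2.62517307 0.02371986]
0.66 [ 0.     0.027 -0.024] [ 0.014 -0.    -0.004]
0.74 [ 0.     0.047 -0.045] [ 0.029 -0.    -0.004]
0.83 [ 0.     0.071 -0.067] [ 0.045 -0.    -0.004]
0.91 [ 0.     0.095 -0.084] [ 0.06  -0.    -0.004]
0.99 [ 0.    0.12 -0.1 ] [ 0.074 -0.    -0.004]
1.07 [ 0.     0.146 -0.115] [ 0.089 -0.    -0.004]
1.15 [ 0.001  0.173 -0.127] [ 0.104 -0.    -0.004]
1.24 [ 0.001  0.204 -0.139] [ 0.12  -0.    -0.004]
1.32 [ 0.001  0.233 -0.148] [ 0.134 -0.    -0.004]
1.4 [ 0.001  0.263 -0.154] [ 0.149 -0.    -0.004]
1.45 [ 0.001  0.282 -0.157] [ 0.158 -0.    -0.004]
```

Emit:
servo_tool(
  series=[
    {"translation":[0,0.027,-0.024],"turn":[0.014,0,-0.004]},
    {"translation":[0,0.048,-0.045],"turn":[0.029,0,-0.004]},
    {"translation":[0,0.072,-0.066],"turn":[0.045,0,-0.004]},
    {"translation":[0,0.096,-0.083],"turn":[0.06,0,-0.004]},
    {"translation":[0,0.121,-0.099],"turn":[0.074,0,-0.004]},
  ],
)

```text
time: 4.72
ee_pos: [0.5572, 0.0137, 0.4692]
orientation: [3.096, -0.0, 1.455]
wrist_force: [-50.6, 6.9, 35.5]
gripper_width: 0.0094
```

```bash
python3 gm.py | sed '2,6d'
```

```text
0.9646334726108035 0.13496281006393382 0.009369102008872485 [-50.57694373   6.89524726  35.47960504] [ 1.02808967  8.36988219 -0.0661063 ]
1.07 [ 0.     0.034 -0.012] [-0.002 -0.     0.001]
1.15 [ 0.     0.06  -0.027] [ 0.013 -0.     0.001]
1.24 [ 0.     0.091 -0.041] [ 0.029 -0.     0.001]
1.32 [ 0.     0.119 -0.051] [ 0.044 -0.     0.001]
1.4 [ 0.     0.148 -0.06 ] [ 0.058 -0.     0.001]
1.45 [-0.     0.167 -0.064] [ 0.067 -0.     0.001]
```

```bash
sed -i 's/Hn=tw((.335,0,.054),X);/Hn=tw((.335,0,.054),X)+np.array([0,0,.009]);/' gm.py; python3 gm.py
```

```text
0.9154628915080609 0.1287172289664556 0.009369102008872485 [-50.57694373   6.89524726  35.47960504] [ 1.02808967  8.36988219 -0.0661063 ]
0.66 [ 0.    -0.077  0.064] [-0.076 -0.     0.001]
0.74 [ 0.    -0.058  0.042] [-0.062 -0.     0.001]
0.83 [ 0.    -0.035  0.018] [-0.045 -0.     0.001]
0.91 [ 0.    -0.013 -0.001] [-0.031 -0.     0.001]
0.99 [ 0.     0.01  -0.019] [-0.016 -0.     0.001]
1.07 [ 0.     0.035 -0.035] [-0.002 -0.     0.001]
1.15 [ 0.     0.061 -0.049] [ 0.013 -0.     0.001]
1.24 [ 0.     0.092 -0.064] [ 0.029 -0.     0.001]
1.32 [ 0.     0.12  -0.074] [ 0.044 -0.     0.001]
1.4 [ 0.     0.149 -0.082] [ 0.058 -0.     0.001]
1.45 [-0.     0.168 -0.087] [ 0.067 -0.     0.001]
```

Force is radial (arc centre a bit low); correct outward and continue in small steps.

Emit:
servo_tool(
  series=[
    {"translation":[0,0.0,-0.018],"turn":[0,0,0]},
    {"translation":[0,0.015,-0.032],"turn":[0,0,0]},
    {"translation":[0,0.035,-0.046],"turn":[0,0,0]},
  ],
)

```text
time: 5.1
ee_pos: [0.5746, 0.0116, 0.4888]
orientation: [3.078, -0.0, 1.455]
wrist_force: [-14.9, 1.5, 9.8]
gripper_width: 0.0093
```

```bash
python3 gm.py | sed '2,6d'
```

```text
1.13439255030615 0.13025045337091146 0.009293224493488239 [-14.93436388   1.46619354   9.7778583 ] [0.23272914 2.50585696 0.00667502]
1.07 [ 0.    -0.011  0.012] [ 0.02  -0.     0.001]
1.15 [ 0.     0.015 -0.002] [ 0.035 -0.     0.001]
1.24 [ 0.     0.046 -0.016] [ 0.051 -0.     0.001]
1.32 [ 0.     0.075 -0.026] [ 0.066 -0.     0.001]
1.4 [ 0.     0.104 -0.034] [ 0.08  -0.     0.001]
1.45 [ 0.     0.123 -0.037] [ 0.09  -0.     0.001]
```

Emit:
servo_tool(
  series=[
    {"translation":[0,0.02,-0.012],"turn":[0.01,0,0]},
    {"translation":[0,0.048,-0.024],"turn":[0.02,0,0]},
    {"translation":[0,0.076,-0.034],"turn":[0.03,0,0]},
  ],
)

```text
time: 5.48
ee_pos: [0.6046, 0.0081, 0.5047]
orientation: [3.1, -0.0, 1.455]
wrist_force: [-7.2, 0.6, 3.9]
gripper_width: 0.0096
```

```bash
python3 gm.py | sed '2,8d'
```

```text
1.3720392661428114 0.13141459309414977 0.009599424436113026 [-7.2096716   0.64504061  3.88116805] [ 0.09005496  1.37761482 -0.02143327]
1.24 [ 0.    -0.031  0.02 ] [ 0.024 -0.     0.001]
1.32 [ 0.    -0.003  0.009] [ 0.038 -0.     0.001]
1.4 [0.    0.026 0.001] [ 0.053 -0.     0.001]
1.45 [ 0.     0.045 -0.004] [ 0.062 -0.     0.001]
```

Emit:
servo_tool(
  series=[
    {"translation":[0,0.014,-0.003],"turn":[0.01,0,0]},
    {"translation":[0,0.028,-0.006],"turn":[0.02,0,0]},
  ],
)

```text
time: 5.72
ee_pos: [0.6131, 0.0071, 0.5063]
orientation: [3.126, -0.0, 1.455]
wrist_force: [-32.1, 4.6, 6.2]
gripper_width: 0.0092
```

```bash
python3 gm.py | sed '2,8d'
python3 - <<'E'
from h import *
from cell import viewer
c=viewer.capture("scene");pickle.dump(c,open("s5.pkl","wb"));cv2.imwrite("pics/s5.png",cv2.resize(c["image"][60:290,230:450,::-1],None,fx=2.6,fy=2.6,interpolation=cv2.INTER_CUBIC))
E
```

```text
1.4076437296570208 0.13128073122730735 0.009222707329680679 [-32.11274837   4.55069038   6.22717728] [ 0.67277488  5.60592621 -0.06418595]
1.24 [ 0.    -0.052  0.024] [-0.009 -0.     0.001]
1.32 [ 0.    -0.024  0.013] [ 0.005 -0.     0.001]
1.4 [0.    0.005 0.004] [ 0.02  -0.     0.001]
1.45 [ 0.     0.023 -0.001] [ 0.029 -0.     0.001]
```

View pics/s5.png

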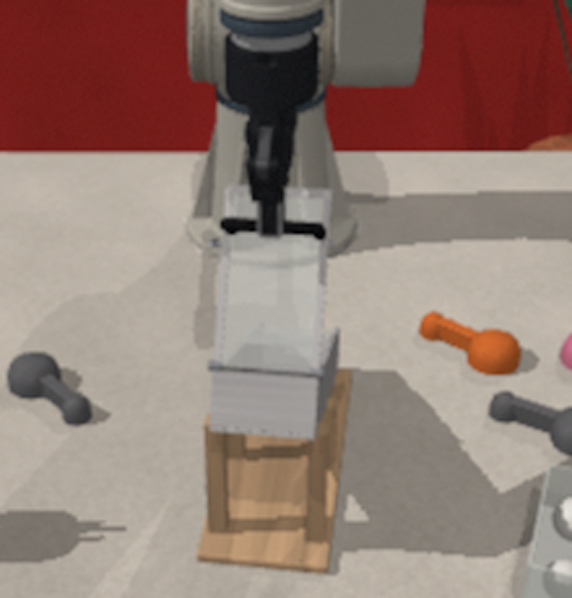

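Force jumped to 32 N tangentially: guard is on its upper stop. Ease off, release a little, rise.

Emit:
servo_tool(
  series=[
    {"translation":[0,-0.006,0],"turn":[0,0,0]},
    {"translation":[0,-0.006,0],"turn":[0,0,0]},
  ],
  hand=0,
)

```text
time: 6.02
ee_pos: [0.6118, 0.0072, 0.5063]
orientation: [3.12, -0.0, 1.455]
wrist_force: [-14.5, 1.8, 1.8]
gripper_width: 0.0094
```

Emit:
servo_tool(
  series=[
    {"translation":[0,0,0],"turn":[0,0,0]},
    {"translation":[0,0,0],"turn":[0,0,0]},
    {"translation":[0,0,-0.05],"turn":[0,0,0]},
    {"translation":[0,0,-0.15],"turn":[0,0,0]},
    {"translation":[0,0,-0.25],"turn":[0,0,0]},
  ],
  hand=0.27,
)

```text
time: 6.65
ee_pos: [0.6113, 0.0071, 0.6085]
orientation: [3.111, -0.001, 1.455]
wrist_force: [0.9, 0.2, -0.7]
gripper_width: 0.0231
```

Run:
```python
from h import *
from cell import viewer,telemetry
c=viewer.capture("wrist");pickle.dump(c,open("w6.pkl","wb"));cv2.imwrite("pics/w6.png",c["image"][:,:,::-1])
c=viewer.capture("scene");pickle.dump(c,open("s6.pkl","wb"));cv2.imwrite("pics/s6.png",cv2.resize(c["image"][60:290,230:450,::-1],None,fx=2.6,fy=2.6,interpolation=cv2.INTER_CUBIC))
for g in(1.3,1.35,1.4): print(g,*[((proj(c,tw(guard(g,a,h,y),X))-[230,60])*2.6).round(0) for a,h,y in((.125,.036,.04),(.125,.036,-.04),(.165,0,.048),(.165,0,-.048))])
print(telemetry.sense())
```

```text
1.3 [318. 225.] [228. 220.] [332. 191.] [228. 186.]
1.35 [317. 226.] [227. 220.] [332. 189.] [227. 184.]
1.4 [317. 227.] [226. 221.] [331. 188.] [226. 182.]
{'time': 6.75, 'q': array([ 0.01012828,  0.19874338,  1.39341396, -0.00340363,  1.51078961,
        0.12616485]), 'joint_vel': array([ 0.00070363,  0.02862057,  0.08082951,  0.00199592, -0.05686756,
        0.00028839]), 'effort': array([ 8.62099521e-03, -5.28896677e+01, -3.88535070e+01, -1.56133185e-02,
        5.82970921e-01,  1.63919549e-05]), 'ee_pos': array([0.61160238, 0.00711954, 0.6127    ]), 'orientation': array([ 3.10282607e+00, -1.48574677e-03,  1.45492702e+00]), 'wrist_force': array([ 0.67559431, -0.85634894,  0.32403543]), 'ft_torque': array([-0.02027414,  0.0135928 ,  0.06646065]), 'gripper_width': 0.023310368576107708}
```

View pics/s6.png

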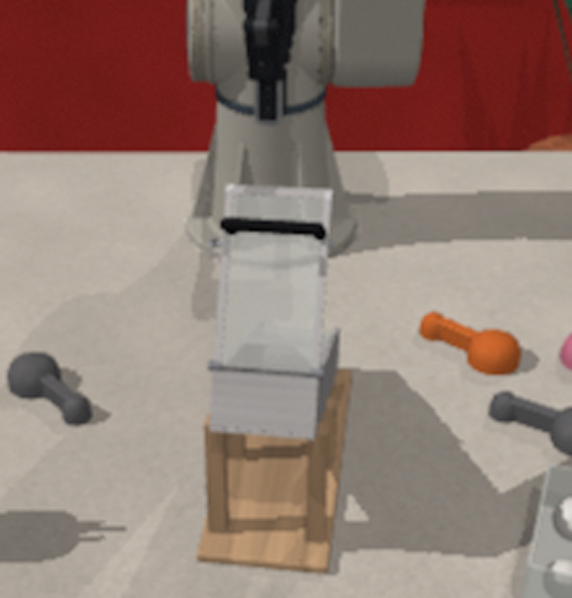

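View pics/w6.png

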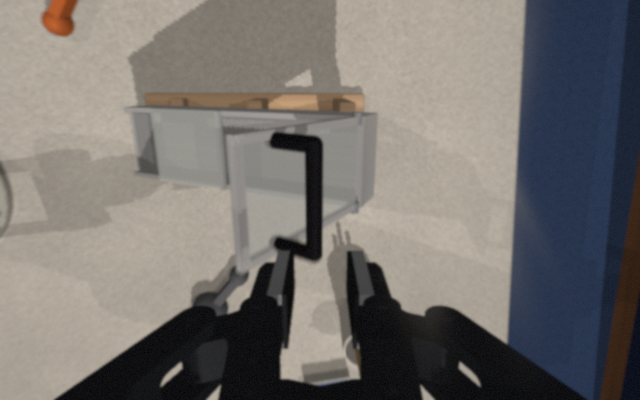

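Run:
```python
from h import *
c=pickle.load(open("w6.pkl","rb"))
for g in(1.3,1.35,1.4): print(g,proj(c,tw(guard(g,.125,.036),X)),proj(c,tw(guard(g,.165,0),X)),proj(c,tw((.335,0,.054),X)),proj(c,tw((.055,0,.054),X)),proj(c,tw((.165,0,.054),X)))
```

```text
1.3 [297.19110921 196.53195288] [219.63924269 199.81894897] [354.94808306 162.06727228] [155.64150196 144.16228319] [222.00981007 150.12457418]
1.35 [305.49593607 197.57521195] [227.16278679 202.13474974] [354.94808306 162.06727228] [155.64150196 144.16228319] [222.00981007 150.12457418]
1.4 [314.1274735  198.50636689] [235.47625436 204.3871037 ] [354.94808306 162.06727228] [155.64150196 144.16228319] [222.00981007 150.12457418]
```

```bash
cat >> h.py <<'E'
def piece(c,rect,thr=75,save=None):
    x0,y0,x1,y1=rect;g=c["image"][y0:y1,x0:x1].astype(int)
    m=((g.max(2)<thr)&(g.max(2)-g.min(2)<16)).astype(np.uint8)
    n,l,st,ce=cv2.connectedComponentsWithStats(m);i=1+np.argmax(st[1:,4]);m=(l==i).astype(np.uint8)
    k=4;m=(cv2.resize(m*255,None,fx=k,fy=k,interpolation=cv2.INTER_CUBIC)>127).astype(np.uint8)
    if save: cv2.imwrite(save,np.hstack([cv2.resize(g.astype(np.uint8)[:,:,::-1],None,fx=k,fy=k),cv2.merge([m*255]*3)]))
    m=cv2.copyMakeBorder(m,4,4,4,4,cv2.BORDER_CONSTANT)
    dt=cv2.distanceTransform(m,cv2.DIST_L2,5);_,r,_,b=cv2.minMaxLoc(dt)
    m2=m.copy();cv2.circle(m2,b,int(r*1.35),0,-1);dt2=cv2.distanceTransform(m2,cv2.DIST_L2,5);_,r2,_,b2=cv2.minMaxLoc(dt2)
    f=lambda q:((q[0]-4+.5)/k-.5+x0,(q[1]-4+.5)/k-.5+y0)
    B,Sm=onz(c,f(b),.012),onz(c,f(b2),.011)
    u=(B-Sm)[:2];L=np.linalg.norm(u);u/=L
    mid=(B[:2]-52e-3*u+Sm[:2]+37e-3*u)/2
    return dict(px=(f(b),f(b2)),r=(r/k,r2/k),L=L,big=B[:2],small=Sm[:2],mid=mid,yaw=np.arctan2(u[1],u[0]))
E
python3 - <<'E'
from h import *
c=pickle.load(open("w1.pkl","rb"))
r=piece(c,(300,60,390,195),80,"pics/m1.png");print(r)
d=pickle.load(open("c0.pkl","rb"))["top"]
print(piece(d,(345,190,430,260),62)); print(piece(d,(140,190,255,238),62))
E
```

```text
{'px': ((338.625, 145.375), (345.875, 91.625)), 'r': (14.882946968078613, 5.992249011993408), 'L': np.float64(0.07369224378642589), 'big': array([ 0.40217027, -0.26687308]), 'small': array([ 0.45121539, -0.21187197]), 'mid': array([ 0.43168438, -0.23377481]), 'yaw': np.float64(-2.2990131934631513)}
{'px': ((399.625, 241.125), (379.375, 220.875)), 'r': (10.24224853515625, 5.393799304962158), 'L': np.float64(0.08583359414276244), 'big': array([ 0.39326417, -0.27786973]), 'small': array([ 0.45493302, -0.21816748]), 'mid': array([ 0.42948712, -0.24280192]), 'yaw': np.float64(-2.3723962956482008)}
{'px': ((192.625, 209.875), (217.125, 224.375)), 'r': (9.99224853515625, 5.0), 'L': np.float64(0.08704931115133646), 'big': array([0.49272526, 0.34883997]), 'small': array([0.44818602, 0.274048  ]), 'mid': array([0.46661823, 0.30500006]), 'yaw': np.float64(1.0336860635527625)}
```

View pics/m1.png

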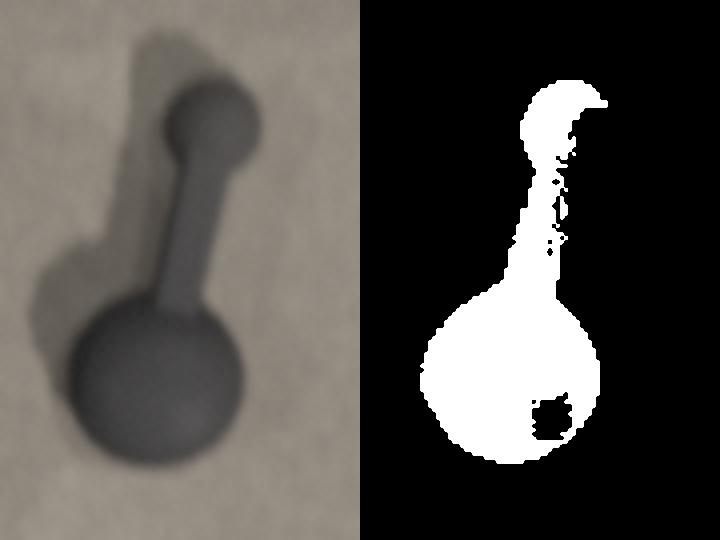

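Run:
```python
from h import *
c=pickle.load(open("w1.pkl","rb"))
for t in(86,92,98): print(t,piece(c,(300,60,390,195),t,"pics/m2.png"))
B=onz(c,(339.1,154.9),.012);S=onz(c,(352.9,91.6),.011);u=(B-S)[:2];print(B,S,np.linalg.norm(u),np.arctan2(u[1],u[0]),((B+S)[:2]+(-.015)*u/np.linalg.norm(u))/2)
```

```text
86 {'px': ((336.375, 148.875), (350.125, 87.875)), 'r': (17.2899227142334, 8.04999828338623), 'L': np.float64(0.08488052753346996), 'big': array([ 0.3967448 , -0.26918331]), 'small': array([ 0.45865036, -0.21111089]), 'mid': array([ 0.43316753, -0.23501585]), 'yaw': np.float64(-2.388132390253091)}
92 {'px': ((337.125, 153.125), (351.625, 90.875)), 'r': (21.398460388183594, 11.53914737701416), 'L': np.float64(0.08724901347433137), 'big': array([ 0.39419914, -0.27485807]), 'small': array([ 0.4581763 , -0.21553426]), 'mid': array([ 0.43168725, -0.24009664]), 'yaw': np.float64(-2.3939163019183725)}
98 {'px': ((337.375, 153.875), (351.625, 90.875)), 'r': (21.74846076965332, 11.948451042175293), 'L': np.float64(0.0882299198274532), 'big': array([ 0.39388612, -0.27596019]), 'small': array([ 0.4581763 , -0.21553426]), 'mid': array([ 0.43149621, -0.24061071]), 'yaw': np.float64(-2.387168937791956)}
[ 0.39508345 -0.27860303  0.012     ] [ 0.45908071 -0.21731736  0.011     ] 0.08860915354733812 -2.377834802593451 [ 0.43249889 -0.24277289]
```

```bash
cat >> h.py <<'E'
def down(yaw): return Rot.from_euler("xyz",[np.pi,0,yaw])
def plan(p,R,maxturn=.95):
    "one call towards p,R with turn limited"
    from cell import telemetry
    s=telemetry.sense();p0,R0=pose(s)
    w=(R0.inv()*R).as_rotvec()/(np.pi/4);a=R0.inv().apply(np.asarray(p)-p0)/.4
    print("t",s["time"],"p",p0.round(4),"rpy",s["orientation"].round(3),"q",s["q"].round(2),"F",s["wrist_force"].round(1),"w",s["gripper_width"].round(4))
    print("full shift",a.round(4),"rows",np.linalg.norm(a)*.4/.0625,"turn",w.round(4),"rows",np.linalg.norm(w)*45/10.7)
E
python3 -c "
from h import *
plan([.432,-.236,.40],down(3.902))"
```

```text
Traceback (most recent call last):
  File "h.py", line 56, in plan
    print("t",s["time"],"p",p0.round(4),"rpy",s["orientation"].round(3),"q",s["q"].round(2),"F",s["wrist_force"].round(1),"w",s["gripper_width"].round(4))
                                                                                                                              ^^^^^^^^^^^^^^^^^^^^^^^^
AttributeError: 'float' object has no attribute 'round'
```

```bash
sed -i 's/s\["gripper_width"\].round(4)/round(s["gripper_width"],4)/' h.py
python3 -c "
from h import *
plan([.44,-.2,.55],down(3.902))"
```

```text
t 6.75 p [0.6116 0.0071 0.6127] rpy [ 3.103e+00 -1.000e-03  1.455e+00] q [ 0.01  0.2   1.39 -0.    1.51  0.13] F [ 0.7 -0.9  0.3] w 0.0233
full shift [-0.5642 -0.372   0.1416] rows 4.418931557673409 turn [ 0.0242  0.0596 -3.1153] rows 13.104336999875292
```

Emit:
servo_tool(
  series=[
    {"translation":[-0.14,-0.09,0.0],"turn":[0.04,0,-0.23]},
    {"translation":[-0.28,-0.18,0.05],"turn":[0.04,0,-0.46]},
    {"translation":[-0.42,-0.27,0.1],"turn":[0.04,0,-0.69]},
    {"translation":[-0.56,-0.37,0.14],"turn":[0.04,0,-0.92]},
    {"translation":[-0.56,-0.37,0.14],"turn":[0.04,0,-0.92]},
  ],
  hand=0.6,
)

```text
time: 7.38
ee_pos: [0.4382, -0.1999, 0.5457]
orientation: [-3.135, 0.009, 2.179]
wrist_force: [0.3, 0.4, -0.1]
gripper_width: 0.0513
```

```bash
python3 -c "
from h import *
plan([.43,-.23,.35],down(3.902))"
```

```text
t 7.375 p [ 0.4382 -0.1999  0.5457] rpy [-3.135  0.009  2.179] q [-0.43  0.01  1.74 -0.01  1.38 -1.03] F [ 0.3  0.4 -0.1] w 0.0513
full shift [-0.0458 -0.0566  0.49  ] rows 3.170668528433593 turn [-1.570e-02  8.000e-04 -2.194e+00] rows 9.227436311963938
```

Emit:
servo_tool(
  series=[
    {"translation":[-0.046,-0.057,0.12],"turn":[0,0,-0.23]},
    {"translation":[-0.046,-0.057,0.24],"turn":[0,0,-0.46]},
    {"translation":[-0.046,-0.057,0.37],"turn":[0,0,-0.69]},
    {"translation":[-0.046,-0.057,0.49],"turn":[0,0,-0.92]},
  ],
)

```text
time: 7.88
ee_pos: [0.4315, -0.2287, 0.3493]
orientation: [-3.131, 0.003, 2.906]
wrist_force: [0.6, -0.1, -0.7]
gripper_width: 0.0512
```

Emit:
servo_tool(
  series=[
    {"translation":[0,0,0],"turn":[0,0,-0.23]},
    {"translation":[0,0,0],"turn":[0,0,-0.46]},
    {"translation":[0,0,0],"turn":[0,0,-0.69]},
    {"translation":[0,0,0],"turn":[0,0,-0.92]},
  ],
)

```text
time: 8.38
ee_pos: [0.4319, -0.2286, 0.3507]
orientation: [-3.132, -0.005, -2.655]
wrist_force: [0.3, -0.2, 0.5]
gripper_width: 0.0512
```

```bash
python3 -c "
from h import *
plan([.43,-.23,.35],down(3.902))"
```

```text
t 8.375 p [ 0.4319 -0.2286  0.3507] rpy [-3.132 -0.005 -2.655] q [-0.49  0.2   1.97 -0.01  0.96 -2.54] F [ 0.3 -0.2  0.5] w 0.0512
full shift [ 0.0057 -0.0008  0.0017] rows 0.03852175947751195 turn [-0.0113 -0.0077 -0.3482] rows 1.4653590266848353
```

Emit:
servo_tool(
  series=[
    {"translation":[0.0,0,0],"turn":[-0.011,-0.008,-0.2]},
    {"translation":[0,0,0],"turn":[-0.011,-0.008,-0.348]},
    {"translation":[0,0,0],"turn":[-0.011,-0.008,-0.348]},
  ],
)

```text
time: 8.75
ee_pos: [0.4318, -0.2286, 0.3507]
orientation: [-3.141, 0.0, -2.388]
wrist_force: [-1.1, 0.3, 0.1]
gripper_width: 0.0516
```

Run:
```python
from h import *
from cell import viewer
c=viewer.capture("wrist");pickle.dump(c,open("w7.pkl","wb"));cv2.imwrite("pics/w7.png",c["image"][:,:,::-1])
plan([.43,-.23,.35],down(3.902))
```

```text
t 8.8 p [ 0.4318 -0.2286  0.3508] rpy [-3.141  0.    -2.39 ] q [-0.49  0.21  1.97  0.    0.96 -2.81] F [ 1.  -0.1 -0. ] w 0.051
full shift [0.0057 0.0006 0.002 ] rows 0.03883324405363803 turn [-0.0002  0.0002 -0.011 ] rows 0.046199501224042684
```

View pics/w7.png

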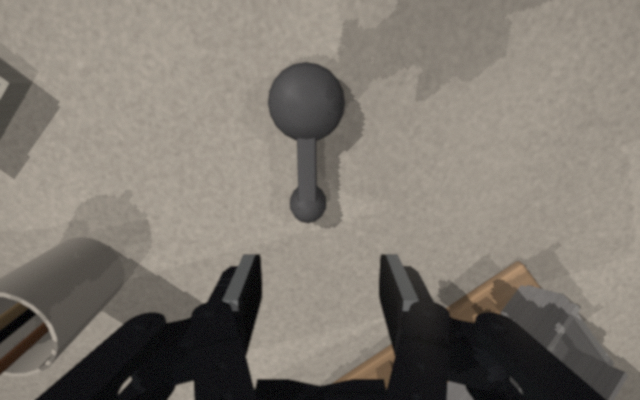

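The grey piece (big lobe (306,101), neck column ~307, small lobe (308,204)) is plain grey, shape and size right; it lines up with the jaws. Measuring from here.

Run:
```python
from h import *
c=pickle.load(open("w7.pkl","rb"))
for t in(90,100): r=piece(c,(250,50,360,235),t,"pics/m3.png");print(r)
u=np.array([np.cos(r["yaw"]),np.sin(r["yaw"])])
B=onz(c,(306.3,101),.012);S=onz(c,(308.2,204),.011);v=(B-S)[:2];m=((B+S)[:2]-.015*v/np.linalg.norm(v))/2;print(B,S,np.linalg.norm(v),np.arctan2(v[1],v[0]),m)
N=onz(c,(307,170),.018);print("neck pt",N)
u=v/np.linalg.norm(v); g=m+.004*u
plan([*g,.25],down(np.arctan2(u[1],u[0]))); plan([*g,.176],down(np.arctan2(u[1],u[0])))
```

```text
{'px': ((323.125, 101.875), (283.125, 113.875)), 'r': (22.681396484375, 11.386048316955566), 'L': np.float64(0.03495370627365959), 'big': array([ 0.38293158, -0.27054884]), 'small': array([ 0.41302921, -0.28832226]), 'mid': array([ 0.40443843, -0.28324918]), 'yaw': np.float64(2.608168705323928)}
{'px': ((319.625, 99.875), (308.375, 202.125)), 'r': (27.52984619140625, 18.17829704284668), 'L': np.float64(0.09004796358836528), 'big': array([ 0.38375029, -0.27375741]), 'small': array([ 0.4559902 , -0.21999841]), 'mid': array([ 0.42588703, -0.24240038]), 'yaw': np.float64(-2.501831160114209)}
[ 0.39195707 -0.28118892  0.012     ] [ 0.45741954 -0.21889962  0.011     ] 0.09036200544993003 -2.3810279720846443 [ 0.43012166 -0.24487429]
neck pt [ 0.43348807 -0.24200911  0.018     ]
t 8.8 p [ 0.4318 -0.2286  0.3508] rpy [-3.141  0.    -2.39 ] q [-0.49  0.21  1.97  0.    0.96 -2.81] F [ 1.  -0.1 -0. ] w 0.051
full shift [ 0.0409 -0.0268  0.252 ] rows 1.6426870149047212 turn [-0.0002  0.0002 -0.0112] rows 0.047041635291952634
t 8.8 p [ 0.4318 -0.2286  0.3508] rpy [-3.141  0.    -2.39 ] q [-0.49  0.21  1.97  0.    0.96 -2.81] F [ 1.  -0.1 -0. ] w 0.051
full shift [ 0.041  -0.0268  0.437 ] rows 2.814041102538692 turn [-0.0002  0.0002 -0.0112] rows 0.047041635291952634
```

View pics/m3.png

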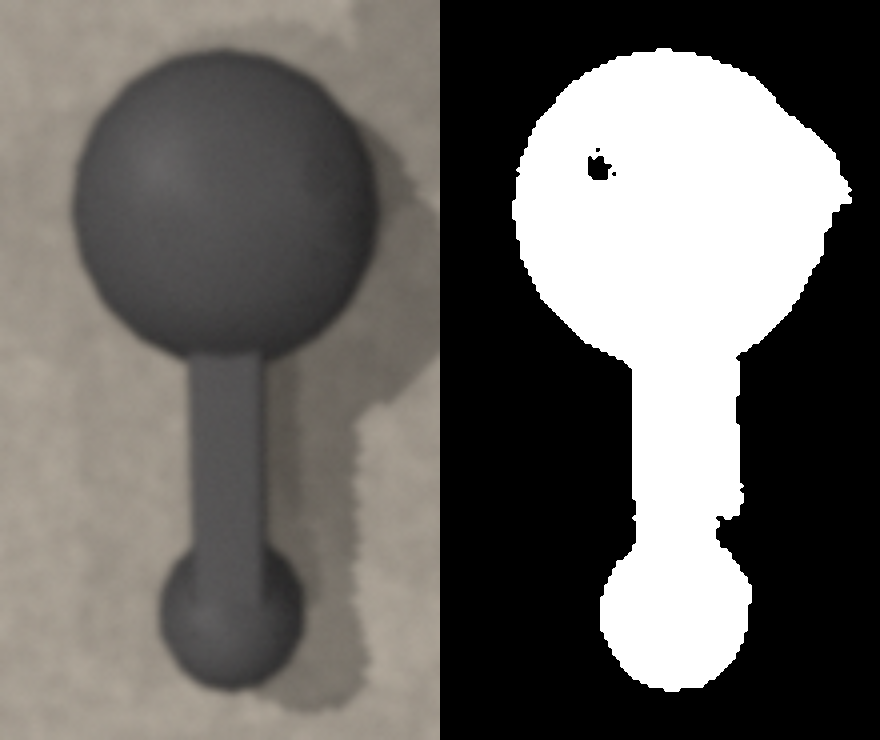

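Emit:
servo_tool(
  series=[
    {"translation":[0.041,-0.027,0.13],"turn":[0,0,-0.011]},
    {"translation":[0.041,-0.027,0.26],"turn":[0,0,-0.011]},
    {"translation":[0.041,-0.027,0.36],"turn":[0,0,-0.011]},
    {"translation":[0.041,-0.027,0.42],"turn":[0,0,-0.011]},
    {"translation":[0.041,-0.027,0.437],"turn":[0,0,-0.011]},
    {"translation":[0.041,-0.027,0.437],"turn":[0,0,-0.011]},
  ],
)

```text
time: 9.55
ee_pos: [0.4274, -0.2477, 0.1762]
orientation: [3.141, 0.0, -2.38]
wrist_force: [-0.0, -0.1, 0.5]
gripper_width: 0.051
```

Emit:
servo_tool(
  series=[
    {"translation":[0,0,0],"turn":[0,0,0]},
    {"translation":[0,0,0],"turn":[0,0,0]},
    {"translation":[0,0,0],"turn":[0,0,0]},
    {"translation":[0,0,0],"turn":[0,0,0]},
  ],
  hand=0,
)

```text
time: 10.05
ee_pos: [0.4277, -0.2479, 0.1772]
orientation: [-3.14, 0.001, -2.379]
wrist_force: [-0.3, 0.7, 6.7]
gripper_width: 0.0148
```

Run:
```python
from h import *
from cell import viewer
c=viewer.capture("wrist");pickle.dump(c,open("w8.pkl","wb"));cv2.imwrite("pics/w8.png",c["image"][:,:,::-1])
plan([.43,-.23,.35],down(3.902))
```

```text
t 10.1 p [ 0.4277 -0.2479  0.1773] rpy [-3.140e+00  1.000e-03 -2.379e+00] q [-0.53  0.5   2.06  0.    0.58 -2.86] F [-0.4  0.1  7.9] w 0.0146
full shift [-0.0353  0.0276 -0.4319] rows 2.7788314777383203 turn [-0.0023  0.001   0.0029] rows 0.015993475499965736
```

View pics/w8.png

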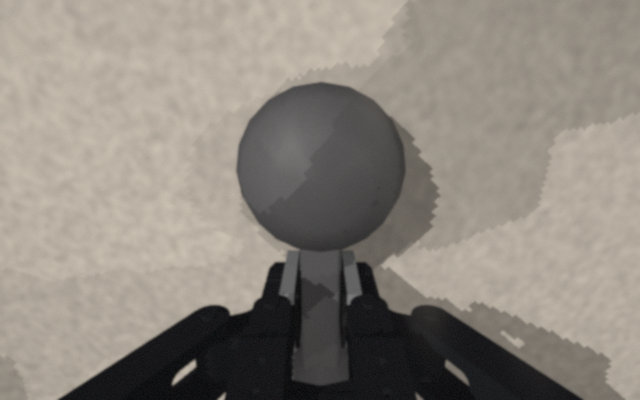

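```bash
cat >> h.py <<'E'
TR=Rot.from_euler("z",X[2])*Rot.from_euler("y",-SL)
RP=axes(TR.apply([0,0,-1]),TR.apply([0,1,0]))
E
python3 - <<'E'
from h import *
print(RP.as_euler("xyz"))
for q in((.20,0,.34),(.249,0,.32),(.249,0,.1795)): P=tw(q,X);print(P);plan(P,RP)
E
```

```text
[-3.14159265  0.45378561  3.02532694]
[0.41374355 0.03235479 0.41326421]
t 10.1 p [ 0.4277 -0.2479  0.1773] rpy [-3.140e+00  1.000e-03 -2.379e+00] q [-0.53  0.5   2.06  0.    0.58 -2.86] F [-0.4  0.1  7.9] w 0.0146
full shift [-0.4592  0.5296 -0.5906] rows 5.866383768214353 turn [ 0.2521 -0.5379  1.0996] rows 5.25639109943018
[0.46619536 0.02622882 0.41676851]
t 10.1 p [ 0.4277 -0.2479  0.1773] rpy [-3.140e+00  1.000e-03 -2.379e+00] q [-0.53  0.5   2.06  0.    0.58 -2.86] F [-0.4  0.1  7.9] w 0.0146
full shift [-0.5434  0.4279 -0.5991] rows 5.856665335826634 turn [ 0.2521 -0.5379  1.0996] rows 5.25639109943018
[0.52737069 0.019084   0.29048795]
t 10.1 p [ 0.4277 -0.2479  0.1773] rpy [-3.140e+00  1.000e-03 -2.379e+00] q [-0.53  0.5   2.06  0.    0.58 -2.86] F [-0.4  0.1  7.9] w 0.0146
full shift [-0.6414  0.3099 -0.2831] rows 4.9062046453707175 turn [ 0.2521 -0.5379  1.0996] rows 5.25639109943018
```

Emit:
servo_tool(
  series=[
    {"translation":[0,0,-0.1],"turn":[0,0,0]},
    {"translation":[0,0,-0.25],"turn":[0,0,0]},
    {"translation":[-0.05,0.06,-0.38],"turn":[0.02,-0.05,0.15]},
    {"translation":[-0.13,0.15,-0.48],"turn":[0.07,-0.15,0.35]},
    {"translation":[-0.22,0.25,-0.56],"turn":[0.12,-0.25,0.55]},
    {"translation":[-0.31,0.36,-0.6],"turn":[0.17,-0.35,0.75]},
    {"translation":[-0.4,0.46,-0.62],"turn":[0.21,-0.45,0.9]},
  ],
)

```text
time: 10.98
ee_pos: [0.4166, -0.0187, 0.423]
orientation: [-3.1, 0.359, -3.055]
wrist_force: [0.6, -0.4, -1.2]
gripper_width: 0.0145
```

Run:
```python
from h import *
for q in((.20,0,.34),(.249,0,.32),(.249,0,.1795)): P=tw(q,X);plan(P,RP)
```

```text
t 10.975 p [ 0.4166 -0.0187  0.423 ] rpy [-3.1    0.359 -3.055] q [-0.05 -0.1   2.14  0.01  0.73 -1.71] F [ 0.6 -0.4 -1.2] w 0.0145
full shift [0.0048 0.1286 0.0189] rows 0.8323539572725434 turn [ 0.0491 -0.1154  0.2401] rows 1.1393440972164919
t 10.975 p [ 0.4166 -0.0187  0.423 ] rpy [-3.1    0.359 -3.055] q [-0.05 -0.1   2.14  0.01  0.73 -1.71] F [ 0.6 -0.4 -1.2] w 0.0145
full shift [-0.1194  0.1035  0.0572] rows 1.0755724562268199 turn [ 0.0491 -0.1154  0.2401] rows 1.1393440972164919
t 10.975 p [ 0.4166 -0.0187  0.423 ] rpy [-3.1    0.359 -3.055] q [-0.05 -0.1   2.14  0.01  0.73 -1.71] F [ 0.6 -0.4 -1.2] w 0.0145
full shift [-0.1497  0.0871  0.4068] rows 2.829523541010843 turn [ 0.0491 -0.1154  0.2401] rows 1.1393440972164919
```

Emit:
servo_tool(
  series=[
    {"translation":[0.005,0.12,0.015],"turn":[0.049,-0.115,0.24]},
    {"translation":[-0.05,0.12,0.03],"turn":[0.049,-0.115,0.24]},
    {"translation":[-0.12,0.1035,0.057],"turn":[0.049,-0.115,0.24]},
    {"translation":[-0.12,0.1035,0.057],"turn":[0.049,-0.115,0.24]},
  ],
)

```text
time: 11.48
ee_pos: [0.4679, 0.0254, 0.4155]
orientation: [-3.14, 0.45, 3.031]
wrist_force: [-0.1, 0.1, -0.5]
gripper_width: 0.0148
```

Run:
```python
from h import *
from cell import viewer
for n in("wrist","top"):
  c=viewer.capture(n);pickle.dump(c,open(n+"9.pkl","wb"));cv2.imwrite(f"pics/{n}9.png",c["image"][:,:,::-1] if n=="wrist" else cv2.resize(c["image"][100:290,230:380,::-1],None,fx=3,fy=3))
for q in((.249,0,.1795),): P=tw(q,X);plan(P,RP)
W=pickle.load(open("wrist9.pkl","rb"))
for q in((.165,-.042,.054),(.165,.042,.054),(.055,-.042,.054),(.055,.042,.054),(.335,-.048,.05)):print(q,proj(W,tw(q,X)))
```

```text
t 11.575 p [0.4663 0.025  0.4148] rpy [-3.139  0.447  3.03 ] q [ 0.08 -0.01  2.1  -0.15  0.62 -1.28] F [-0.7 -0.1 -1.4] w 0.0152
full shift [-0.0038  0.0032  0.3466] rows 2.2182936121139663 turn [-0.0004 -0.0083  0.0059] rows 0.04272335833083565
(0.165, -0.042, 0.054) [253.29014921  75.02423835]
(0.165, 0.042, 0.054) [389.6987366   75.77520705]
(0.055, -0.042, 0.054) [ 242.51973225 -147.62229657]
(0.055, 0.042, 0.054) [ 403.13509362 -146.46481677]
(0.335, -0.048, 0.05) [257.71062038 308.83789292]
```

View pics/wrist9.png

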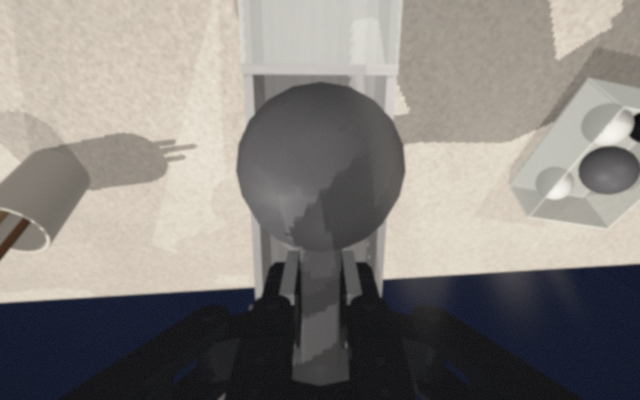

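View pics/top9.png

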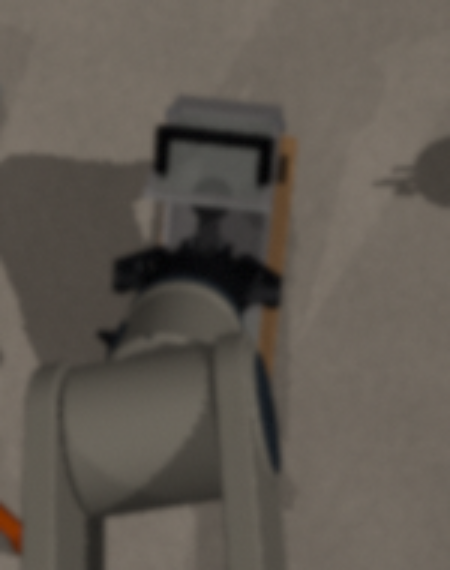

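Emit:
servo_tool(
  series=[
    {"translation":[-0.004,0.002,0.08],"turn":[0,-0.008,0.006]},
    {"translation":[-0.004,0.002,0.17],"turn":[0,-0.008,0.006]},
    {"translation":[-0.004,0.002,0.25],"turn":[0,-0.008,0.006]},
    {"translation":[-0.004,0.002,0.31],"turn":[0,-0.008,0.006]},
    {"translation":[-0.004,0.002,0.33],"turn":[0,-0.008,0.006]},
    {"translation":[-0.004,0.002,0.333],"turn":[0,-0.008,0.006]},
  ],
)

```text
time: 12.32
ee_pos: [0.5254, 0.0188, 0.2957]
orientation: [-3.141, 0.454, 3.025]
wrist_force: [-0.1, -0.6, -0.1]
gripper_width: 0.0146
```

Run:
```python
from h import *
from cell import viewer
for n in("wrist","scene"):
  c=viewer.capture(n);pickle.dump(c,open(n+"10.pkl","wb"));cv2.imwrite(f"pics/{n}10.png",c["image"][:,:,::-1] if n=="wrist" else cv2.resize(c["image"][60:290,230:450,::-1],None,fx=2.6,fy=2.6))
for q in((.249,0,.1795),): P=tw(q,X);plan(P,RP)
```

```text
t 12.425 p [0.5256 0.019  0.2964] rpy [3.142 0.455 3.025] q [ 0.06  0.26  2.1  -0.23  0.33 -1.19] F [ 0.1 -0.2 -0. ] w 0.0149
full shift [0.0026 0.0008 0.0152] rows 0.09900893737933636 turn [0.0001 0.0022 0.    ] rows 0.009072961266512955
```

View pics/wrist10.png

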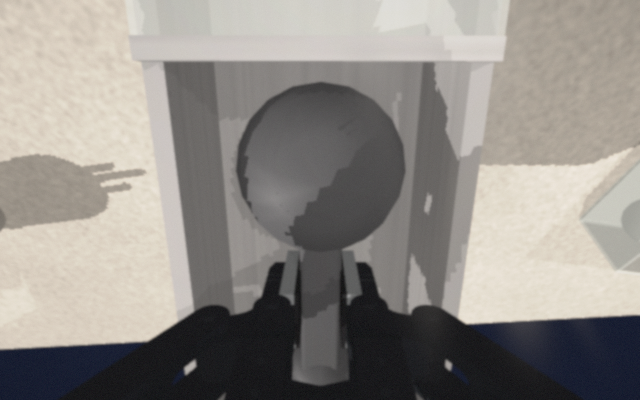

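View pics/scene10.png

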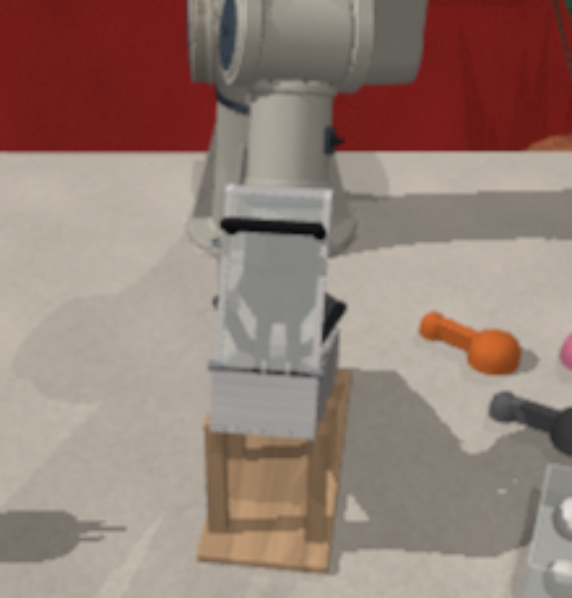

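Emit:
servo_tool(
  series=[
    {"translation":[0.001,0,0.008],"turn":[0,0,0]},
    {"translation":[0.001,0,0.013],"turn":[0,0,0]},
    {"translation":[0.001,0,0.013],"turn":[0,0,0]},
  ],
)

```text
time: 12.8
ee_pos: [0.5277, 0.0188, 0.2908]
orientation: [-3.142, 0.455, 3.026]
wrist_force: [0.2, 0.9, -1.1]
gripper_width: 0.0148
```

Emit:
servo_tool(
  series=[
    {"translation":[0,0,0.0025],"turn":[0,0,0]},
    {"translation":[0,0,0.005],"turn":[0,0,0]},
  ],
)

```text
time: 13.05
ee_pos: [0.5286, 0.0187, 0.289]
orientation: [-3.142, 0.455, 3.026]
wrist_force: [-0.6, 0.0, -1.9]
gripper_width: 0.0145
```

Emit:
servo_tool(
  series=[
    {"translation":[0,0,0.0025],"turn":[0,0,0]},
    {"translation":[0,0,0.005],"turn":[0,0,0]},
  ],
)

```text
time: 13.3
ee_pos: [0.5288, 0.0187, 0.2885]
orientation: [-3.141, 0.455, 3.025]
wrist_force: [-28.8, 4.1, 40.7]
gripper_width: 0.0145
```

Floor contact felt; easing back 1.5 mm and releasing with limited opening (channel is 84 wide).

Emit:
servo_tool(
  series=[
    {"translation":[0,0,-0.004],"turn":[0,0,0]},
    {"translation":[0,0,-0.004],"turn":[0,0,0]},
  ],
  hand=0,
)

```text
time: 13.55
ee_pos: [0.5288, 0.0187, 0.2887]
orientation: [3.142, 0.455, 3.026]
wrist_force: [-0.0, 0.7, -0.1]
gripper_width: 0.0145
```

Emit:
servo_tool(
  series=[
    {"translation":[0,0,0],"turn":[0,0,0]},
    {"translation":[0,0,0],"turn":[0,0,0]},
    {"translation":[0,0,0],"turn":[0,0,0]},
    {"translation":[0,0,0],"turn":[0,0,0]},
  ],
  hand=0.48,
)

```text
time: 14.05
ee_pos: [0.5287, 0.0179, 0.2904]
orientation: [-3.141, 0.457, 3.025]
wrist_force: [-19.5, -7.5, 31.4]
gripper_width: 0.0409
```

Run:
```python
from h import *
from cell import viewer
for n in("wrist",):
  c=viewer.capture(n);pickle.dump(c,open(n+"11.pkl","wb"));cv2.imwrite(f"pics/{n}11.png",c["image"][:,:,::-1])
for q in((.249,0,.1795),): P=tw(q,X);plan(P,RP)
```

```text
t 14.1 p [0.5286 0.0179 0.2904] rpy [-3.141  0.457  3.025] q [ 0.06  0.28  2.1  -0.24  0.32 -1.18] F [-19.5  -8.8  30.9] w 0.0404
full shift [ 0.0031  0.0025 -0.0016] rows 0.02769067248667413 turn [-0.0012  0.0036 -0.0002] rows 0.01584805303201004
```

View pics/wrist11.png

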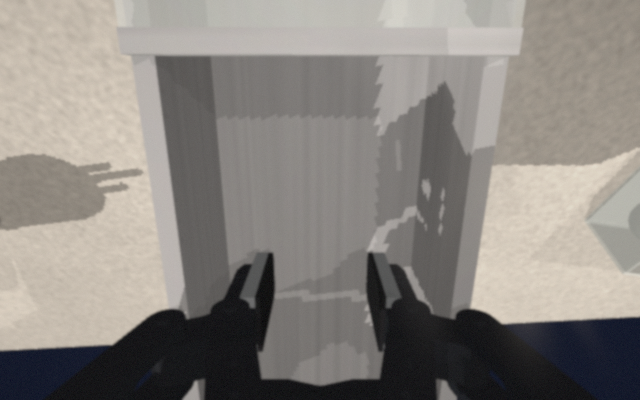

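Piece slid away downhill; the opened knuckles rest on the wall tops (~37 N), so lift straight off at once.

Emit:
servo_tool(
  series=[
    {"translation":[0,0,-0.03],"turn":[0,0,0]},
    {"translation":[0,0,-0.15],"turn":[0,0,0]},
    {"translation":[0,0,-0.3],"turn":[0,0,0]},
    {"translation":[0.03,0,-0.4],"turn":[0,0,0]},
  ],
)

```text
time: 14.6
ee_pos: [0.448, 0.0282, 0.4297]
orientation: [3.141, 0.458, 3.025]
wrist_force: [0.1, 0.5, -0.4]
gripper_width: 0.041
```

Run:
```python
from h import *
from cell import viewer
for n in("wrist",):
  c=viewer.capture(n);pickle.dump(c,open(n+"12.pkl","wb"));cv2.imwrite(f"pics/{n}12.png",c["image"][:,:,::-1])
# left piece pregrasp
plan([.465,.295,.37],down(1.034))
```

```text
t 14.65 p [0.446  0.0283 0.4321] rpy [3.14  0.459 3.025] q [ 0.09 -0.07  2.11 -0.15  0.65 -1.26] F [-1.2  0.5  2.8] w 0.0411
full shift [0.0961 0.6675 0.1265] rows 4.391208365365546 turn [0.5819 0.3749 2.4837] rows 10.843547724716144
```

View pics/wrist12.png

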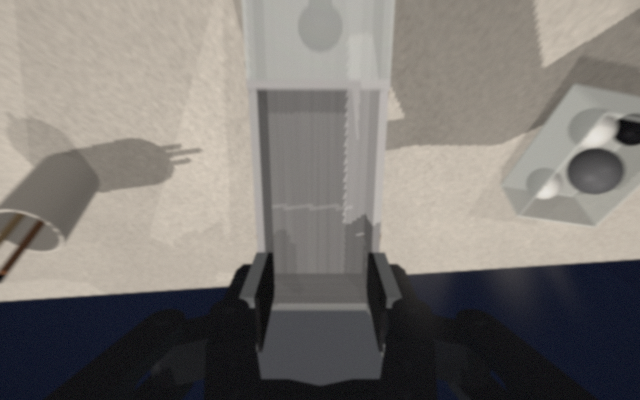

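Emit:
servo_tool(
  series=[
    {"translation":[0.02,0.15,0.0],"turn":[0.05,0.034,0.225]},
    {"translation":[0.05,0.3,0.03],"turn":[0.105,0.068,0.45]},
    {"translation":[0.07,0.45,0.06],"turn":[0.158,0.1,0.675]},
    {"translation":[0.09,0.6,0.09],"turn":[0.21,0.136,0.9]},
    {"translation":[0.096,0.6675,0.12],"turn":[0.22,0.145,0.95]},
  ],
  hand=0.6,
)

```text
time: 15.28
ee_pos: [0.4628, 0.2685, 0.3753]
orientation: [3.022, 0.295, 2.262]
wrist_force: [2.0, -0.5, 0.8]
gripper_width: 0.0511
```

Run:
```python
from h import *
plan([.465,.295,.37],down(1.034))
```

```text
t 15.275 p [0.4628 0.2685 0.3753] rpy [3.022 0.295 2.262] q [ 0.61  0.22  1.92 -0.36  0.89  0.12] F [ 2.  -0.5  0.8] w 0.0511
full shift [0.0493 0.0463 0.0044] rows 0.43371562453345913 turn [0.3627 0.234  1.5725] rows 6.857946592261971
```

Emit:
servo_tool(
  series=[
    {"translation":[0.05,0.046,0.004],"turn":[0.05,0.034,0.225]},
    {"translation":[0.05,0.046,0.004],"turn":[0.105,0.068,0.45]},
    {"translation":[0.05,0.046,0.004],"turn":[0.158,0.1,0.675]},
    {"translation":[0.05,0.046,0.004],"turn":[0.21,0.136,0.9]},
  ],
)

```text
time: 15.78
ee_pos: [0.4646, 0.2937, 0.3697]
orientation: [3.05, 0.106, 1.559]
wrist_force: [0.5, 0.1, -0.7]
gripper_width: 0.0509
```

Run:
```python
from h import *
plan([.465,.295,.37],down(1.034))
```

```text
t 15.775 p [0.4646 0.2937 0.3697] rpy [3.05  0.106 1.559] q [ 0.6   0.27  1.84 -0.16  1.02  0.7 ] F [ 0.5  0.1 -0.7] w 0.0509
full shift [ 0.0032  0.001  -0.001 ] rows 0.022448837729836718 turn [0.1498 0.1008 0.6731] rows 2.9310116406228115
```

Emit:
servo_tool(
  series=[
    {"translation":[0.003,0,0],"turn":[0.05,0.034,0.225]},
    {"translation":[0.003,0,0],"turn":[0.1,0.067,0.45]},
    {"translation":[0.003,0,0],"turn":[0.15,0.1,0.673]},
    {"translation":[0.003,0,0],"turn":[0.15,0.1,0.673]},
  ],
)

```text
time: 16.27
ee_pos: [0.4648, 0.2943, 0.3697]
orientation: [3.14, 0.001, 1.04]
wrist_force: [-0.6, 0.2, 0.1]
gripper_width: 0.0509
```

Run:
```python
from h import *
from cell import viewer
c=viewer.capture("wrist");pickle.dump(c,open("w13.pkl","wb"));cv2.imwrite("pics/w13.png",c["image"][:,:,::-1])
plan([.465,.295,.37],down(1.034))
t=viewer.capture("top");cv2.imwrite("pics/t13.png",cv2.resize(t["image"][120:265,260:345,::-1],None,fx=4,fy=4,interpolation=cv2.INTER_CUBIC))
for q in((.017+.0,0,.02),(.032,0,.036),(.121,0,.028),(.138,0,0.01)): print(q,(proj(t,tw(q,X))-[260,120]+.5)*4)
```

```text
t 16.325 p [0.4648 0.2943 0.3698] rpy [3.139e+00 2.000e-03 1.043e+00] q [ 0.56  0.27  1.83 -0.    1.04  1.09] F [0.1 0.1 0.3] w 0.0508
full shift [ 0.0018 -0.0004 -0.0005] rows 0.012550235506383345 turn [0.003  0.0021 0.0108] rows 0.04807126629460281
(0.017, 0, 0.02) [143.89381819 495.00904942]
(0.032, 0, 0.036) [143.49803201 486.33057862]
(0.121, 0, 0.028) [154.65376055 368.73374717]
(0.138, 0, 0.01) [158.81833795 337.3676083 ]
```

View pics/w13.png

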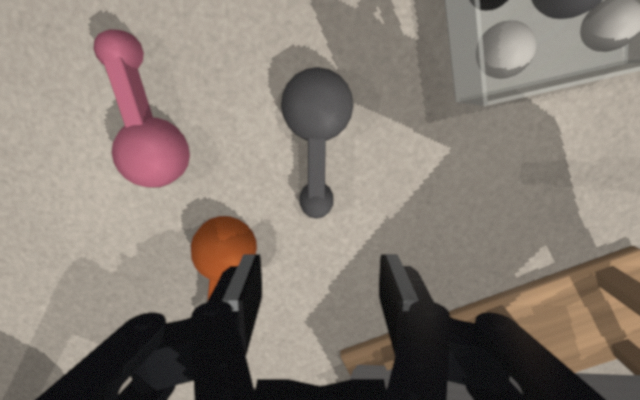

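View pics/t13.png

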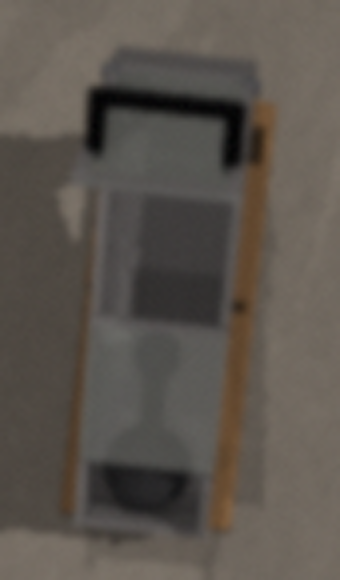

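Grey piece: big lobe (317,105), small (316,200); orange (224,248) and pink (150,152) look-alikes left aside. Measuring it, and checking piece 1's seat in the chute.

Run:
```python
from h import *
from cell import viewer
c=pickle.load(open("w13.pkl","rb"))
cv2.imwrite("pics/m13.png",cv2.resize(c["image"][55:230,260:380,::-1],None,fx=4,fy=3.4))
B=onz(c,(317,105),.012);S=onz(c,(316.5,200.5),.011);v=(B-S)[:2];u=v/np.linalg.norm(v);m=((B+S)[:2]-.015*u)/2;print(B,S,np.linalg.norm(v),np.arctan2(u[1],u[0]),m)
g=m+.004*u
plan([*g,.177],down(np.arctan2(u[1],u[0])))
t=viewer.capture("top");pickle.dump(t,open("t13.pkl","wb"))
for q in((0,0,0),(0,0,.036),(-.006,0,.036),(-.006,0,.05),(.055,0,.054),(.165,0,.054)): print(q,(proj(t,tw(q,X))-[260,120]+.5)*4)
cv2.imwrite("pics/t13b.png",cv2.convertScaleAbs(cv2.resize(t["image"][195:260,272:325,::-1],None,fx=9,fy=9,interpolation=cv2.INTER_CUBIC),alpha=2))
```

```text
[0.49305137 0.34749043 0.012     ] [0.44741713 0.27117588 0.011     ] 0.08891791140665421 1.031866692994478 [0.46638512 0.30289622]
t 16.375 p [0.4647 0.2944 0.3699] rpy [3.139e+00 2.000e-03 1.043e+00] q [ 0.56  0.27  1.83 -0.    1.04  1.09] F [0.7 0.5 0.3] w 0.0515
full shift [ 0.0313 -0.0081  0.4821] rows 3.0922571330364335 turn [0.0031 0.0021 0.0142] rows 0.061869160938342285
(0, 0, 0) [144.55888093 503.3804286 ]
(0, 0, 0.036) [139.96946483 525.67303837]
(-0.006, 0, 0.036) [139.31499595 532.97016896]
(-0.006, 0, 0.05) [137.45726196 542.03846656]
(0.055, 0, 0.054) [143.73173635 468.4380174 ]
(0.165, 0, 0.054) [156.65288931 323.86195161]
```

View pics/t13b.png

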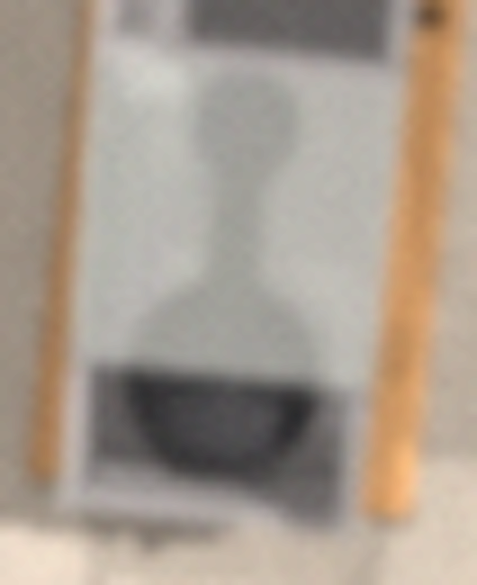

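View pics/m13.png

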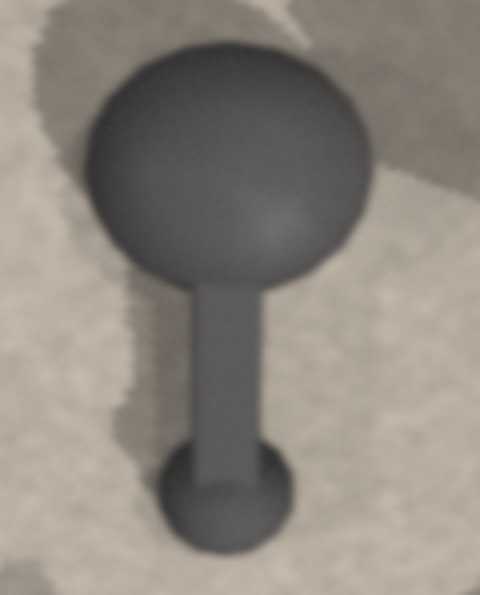

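Piece 1's front is within a few mm of the stop: seated. Now grasp piece 2.

Emit:
servo_tool(
  series=[
    {"translation":[0.031,-0.008,0.14],"turn":[0.003,0.002,0.014]},
    {"translation":[0.031,-0.008,0.28],"turn":[0.003,0.002,0.014]},
    {"translation":[0.031,-0.008,0.4],"turn":[0.003,0.002,0.014]},
    {"translation":[0.031,-0.008,0.46],"turn":[0.003,0.002,0.014]},
    {"translation":[0.031,-0.008,0.481],"turn":[0.003,0.002,0.014]},
    {"translation":[0.031,-0.008,0.481],"turn":[0.003,0.002,0.014]},
  ],
)

```text
time: 17.18
ee_pos: [0.4684, 0.3066, 0.1778]
orientation: [-3.141, -0.0, 1.03]
wrist_force: [0.6, 0.4, 0.5]
gripper_width: 0.0513
```

Emit:
servo_tool(
  series=[
    {"translation":[0,0,0],"turn":[0,0,0]},
    {"translation":[0,0,0],"turn":[0,0,0]},
    {"translation":[0,0,0],"turn":[0,0,0]},
    {"translation":[0,0,0],"turn":[0,0,0]},
  ],
  hand=0,
)

```text
time: 17.68
ee_pos: [0.4688, 0.3068, 0.179]
orientation: [3.141, -0.003, 1.028]
wrist_force: [0.0, 0.3, 6.9]
gripper_width: 0.0145
```

Run:
```python
from h import *
from cell import viewer
c=viewer.capture("wrist");pickle.dump(c,open("w14.pkl","wb"));cv2.imwrite("pics/w14.png",c["image"][:,:,::-1])
for q in((.20,0,.34),(.249,0,.32)): P=tw(q,X);plan(P,RP)
```

```text
t 17.725 p [0.4688 0.3068 0.179 ] rpy [ 3.141e+00 -3.000e-03  1.028e+00] q [0.58 0.56 1.92 0.   0.66 1.12] F [-1.1 -0.8  6.7] w 0.0151
full shift [-0.6571  0.2365 -0.5873] rows 5.8395988305184545 turn [-0.5719 -0.3724 -2.4931] rows 10.870604053382905
t 17.725 p [0.4688 0.3068 0.179 ] rpy [ 3.141e+00 -3.000e-03  1.028e+00] q [0.58 0.56 1.92 0.   0.66 1.12] F [-1.1 -0.8  6.7] w 0.0151
full shift [-0.6025  0.3567 -0.5959] rows 5.883974137033608 turn [-0.5719 -0.3724 -2.4931] rows 10.870604053382905
```

View pics/w14.png

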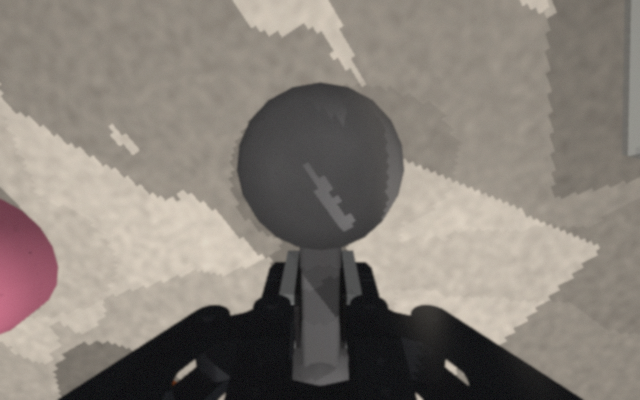

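Emit:
servo_tool(
  series=[
    {"translation":[0,0,-0.1],"turn":[0,0,0]},
    {"translation":[0,0,-0.25],"turn":[0,0,0]},
    {"translation":[-0.03,0.01,-0.4],"turn":[-0.05,-0.034,-0.225]},
    {"translation":[-0.07,0.03,-0.53],"turn":[-0.1,-0.067,-0.45]},
    {"translation":[-0.15,0.06,-0.61],"turn":[-0.155,-0.1,-0.675]},
    {"translation":[-0.25,0.09,-0.63],"turn":[-0.206,-0.134,-0.9]},
  ],
)

```text
time: 18.48
ee_pos: [0.4477, 0.2015, 0.4327]
orientation: [3.023, 0.151, 1.734]
wrist_force: [0.7, -0.2, -0.8]
gripper_width: 0.0149
```

Run:
```python
from h import *
for q in((.20,0,.34),): P=tw(q,X);plan(P,RP)
```

```text
t 18.475 p [0.4477 0.2015 0.4327] rpy [3.023 0.151 1.734] q [ 0.48  0.1   1.91 -0.2   1.08  0.4 ] F [ 0.7 -0.2 -0.8] w 0.0149
full shift [-0.3915 -0.1644  0.0896] rows 2.777405117216313 turn [-0.3602 -0.2357 -1.5858] rows 6.910799580593245
```

Emit:
servo_tool(
  series=[
    {"translation":[-0.1,-0.04,0.0],"turn":[-0.05,-0.034,-0.225]},
    {"translation":[-0.2,-0.08,0.02],"turn":[-0.1,-0.067,-0.45]},
    {"translation":[-0.3,-0.125,0.04],"turn":[-0.155,-0.1,-0.675]},
    {"translation":[-0.39,-0.164,0.07],"turn":[-0.206,-0.134,-0.9]},
  ],
)

```text
time: 18.98
ee_pos: [0.4106, 0.0338, 0.4188]
orientation: [3.039, 0.342, 2.445]
wrist_force: [0.4, 0.6, -2.0]
gripper_width: 0.0148
```

Run:
```python
from h import *
for q in((.20,0,.34),(.249,0,.32)): P=tw(q,X);plan(P,RP)
```

```text
t 18.975 p [0.4106 0.0338 0.4188] rpy [3.039 0.342 2.445] q [ 0.15 -0.09  2.14 -0.26  0.8  -0.58] F [ 0.4  0.6 -2. ] w 0.0148
full shift [-0.0033  0.0007  0.0159] rows 0.10402747403676182 turn [-0.1593 -0.1032 -0.6866] rows 2.995735438201656
t 18.975 p [0.4106 0.0338 0.4188] rpy [3.039 0.342 2.445] q [ 0.15 -0.09  2.14 -0.26  0.8  -0.58] F [ 0.4  0.6 -2. ] w 0.0148
full shift [-0.1102  0.0698  0.0519] rows 0.8986195687939896 turn [-0.1593 -0.1032 -0.6866] rows 2.995735438201656
```

Emit:
servo_tool(
  series=[
    {"translation":[0,0,0.01],"turn":[-0.053,-0.034,-0.225]},
    {"translation":[0,0,0.016],"turn":[-0.106,-0.068,-0.45]},
    {"translation":[-0.05,0.03,0.03],"turn":[-0.159,-0.103,-0.687]},
    {"translation":[-0.11,0.07,0.052],"turn":[-0.159,-0.103,-0.687]},
    {"translation":[-0.11,0.07,0.052],"turn":[-0.159,-0.103,-0.687]},
  ],
)

```text
time: 19.6
ee_pos: [0.4682, 0.0269, 0.4167]
orientation: [3.14, 0.452, 3.018]
wrist_force: [-0.7, 0.7, -0.9]
gripper_width: 0.0149
```

Run:
```python
from h import *
from cell import viewer
c=viewer.capture("wrist");cv2.imwrite("pics/w15.png",c["image"][:,:,::-1])
for q in((.249,0,.1795),): P=tw(q,X);plan(P,RP)
```

```text
t 19.65 p [0.467  0.027  0.4161] rpy [3.14  0.451 3.018] q [ 0.09 -0.01  2.1  -0.15  0.62 -1.25] F [-0.4 -0.9 -1. ] w 0.0153
full shift [-2.00e-04 -1.60e-03  3.49e-01] rows 2.23351677556808 turn [-0.0022 -0.0041 -0.0084] rows 0.040303623958954905
```

View pics/w15.png

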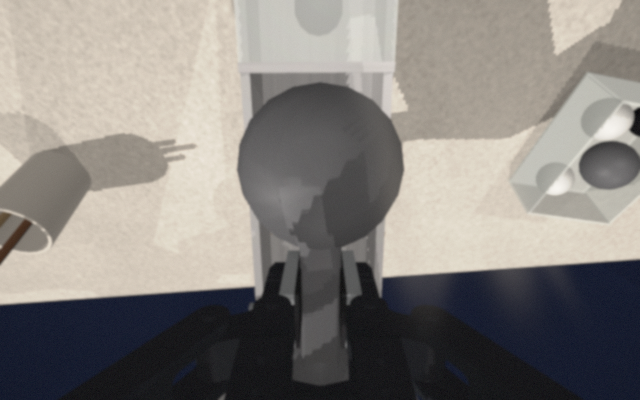

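Emit:
servo_tool(
  series=[
    {"translation":[0,-0.0015,0.08],"turn":[-0.002,-0.004,-0.008]},
    {"translation":[0,-0.0015,0.17],"turn":[-0.002,-0.004,-0.008]},
    {"translation":[0,-0.0015,0.25],"turn":[-0.002,-0.004,-0.008]},
    {"translation":[0,-0.0015,0.31],"turn":[-0.002,-0.004,-0.008]},
    {"translation":[0,-0.0015,0.335],"turn":[-0.002,-0.004,-0.008]},
    {"translation":[0,-0.0015,0.345],"turn":[-0.002,-0.004,-0.008]},
    {"translation":[0,-0.0015,0.349],"turn":[-0.002,-0.004,-0.008]},
    {"translation":[0,-0.0015,0.349],"turn":[-0.002,-0.004,-0.008]},
  ],
)

```text
time: 20.65
ee_pos: [0.5273, 0.0194, 0.291]
orientation: [3.141, 0.455, 3.026]
wrist_force: [0.3, -0.1, -1.1]
gripper_width: 0.0148
```

Run:
```python
from h import *
from cell import viewer
c=viewer.capture("wrist");cv2.imwrite("pics/w16.png",c["image"][:,:,::-1])
for q in((.249,0,.1775),): P=tw(q,X);plan(P,RP)
```

```text
t 20.7 p [0.5273 0.0194 0.291 ] rpy [3.141 0.455 3.026] q [ 0.06  0.28  2.1  -0.24  0.32 -1.18] F [ 0.   0.4 -1.7] w 0.0152
full shift [ 0.0004 -0.0009  0.0062] rows 0.04034746213134219 turn [0.0005 0.0015 0.0005] rows 0.00714607407835451
```

View pics/w16.png

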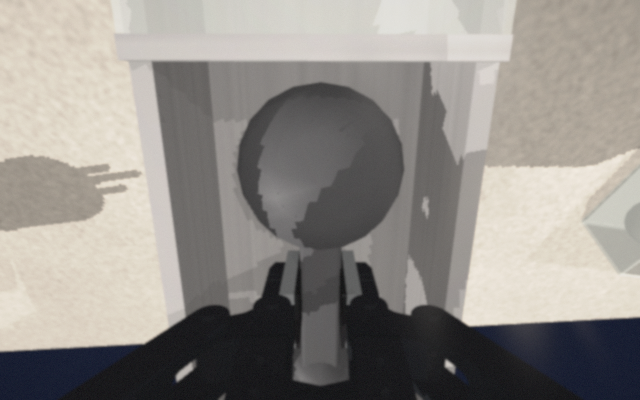

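Lower 1.5 mm more, then release.

Emit:
servo_tool(
  series=[
    {"translation":[0,-0.001,0.002],"turn":[0,0,0]},
    {"translation":[0,-0.001,0.004],"turn":[0,0,0]},
  ],
)

```text
time: 20.95
ee_pos: [0.5278, 0.019, 0.29]
orientation: [3.141, 0.455, 3.026]
wrist_force: [-18.5, 2.3, 27.9]
gripper_width: 0.0147
```

Emit:
servo_tool(
  series=[
    {"translation":[0,0,0],"turn":[0,0,0]},
    {"translation":[0,0,0],"turn":[0,0,0]},
    {"translation":[0,0,0],"turn":[0,0,0]},
  ],
  hand=0.34,
)

```text
time: 21.32
ee_pos: [0.5282, 0.0188, 0.2893]
orientation: [3.141, 0.455, 3.026]
wrist_force: [-3.3, -2.1, 6.0]
gripper_width: 0.029
```

Run:
```python
from h import *
from cell import viewer
c=viewer.capture("wrist");cv2.imwrite("pics/w17.png",c["image"][:,:,::-1])
for q in((.249,0,.1775),): P=tw(q,X);plan(P,RP)
```

```text
t 21.375 p [0.5281 0.0188 0.2893] rpy [3.141 0.455 3.026] q [ 0.06  0.28  2.1  -0.24  0.32 -1.18] F [-3.2 -1.9  6.8] w 0.0293
full shift [0.0005 0.0005 0.0014] rows 0.009956141757592738 turn [0.0003 0.0012 0.0002] rows 0.005347643205858925
```

View pics/w17.png

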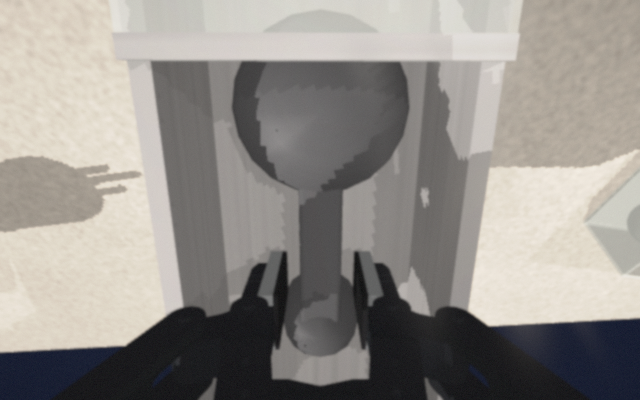

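Small lobe rests against the pads as expected; lift straight out.

Emit:
servo_tool(
  series=[
    {"translation":[0,0,-0.03],"turn":[0,0,0]},
    {"translation":[0,0,-0.12],"turn":[0,0,0]},
    {"translation":[0,0,-0.25],"turn":[0,0,0]},
    {"translation":[0.03,0,-0.37],"turn":[0,0,0]},
    {"translation":[0.1,0,-0.42],"turn":[0,0,0]},
    {"translation":[0.1,0,-0.42],"turn":[0,0,0]},
  ],
)

```text
time: 22.12
ee_pos: [0.4172, 0.0317, 0.4233]
orientation: [3.141, 0.456, 3.026]
wrist_force: [0.6, -0.6, 0.0]
gripper_width: 0.0292
```

Run:
```python
from h import *
from cell import viewer
c=viewer.capture("wrist");pickle.dump(c,open("w18.pkl","wb"));cv2.imwrite("pics/w18.png",c["image"][:,:,::-1])
for q in((.138,0,.0),(.148,0,0),(.165,0,.054),(.276,0,0),(.259,0,0),(.259,0,.028),(.17,0,.036)): print(q,proj(c,tw(q,X)))
plan([.5,.02,.5],tilt(0))
```

```text
(0.138, 0, 0.0) [319.79574996  94.78776127]
(0.148, 0, 0) [319.79033142 106.94390631]
(0.165, 0, 0.054) [319.85692892 135.73988369]
(0.276, 0, 0) [319.72948788 243.44248897]
(0.259, 0, 0) [319.73675855 227.13120056]
(0.259, 0, 0.028) [319.76547904 239.3318825 ]
(0.17, 0, 0.036) [319.82548393 138.95687724]
t 22.175 p [0.4184 0.0317 0.4231] rpy [3.141 0.456 3.026] q [ 0.11 -0.11  2.17 -0.17  0.64 -1.23] F [ 0.1  0.4 -0.5] w 0.0294
full shift [-0.2697 -0.0056 -0.0818] rows 1.8039321892206805 turn [0.456  0.4544 1.9636] rows 8.690459868576568
```

View pics/w18.png

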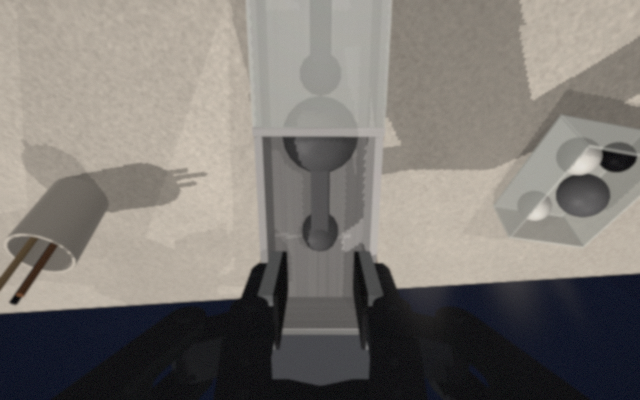

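Both pieces are queued: first small lobe (320,74), second big lobe touching at row ~97, second small lobe (320,231), matching prediction. Going back to the handle from above.

Run:
```python
from h import *
plan([.5,.02,.62],Rot.from_euler("xyz",[3.115,0,1.455]))
```

```text
t 22.175 p [0.4184 0.0317 0.4231] rpy [3.141 0.456 3.026] q [ 0.11 -0.11  2.17 -0.17  0.64 -1.23] F [ 0.1  0.4 -0.5] w 0.0294
full shift [-0.4017 -0.0054 -0.3512] rows 3.415121681855466 turn [0.4294 0.428  1.9673] rows 8.657506342854845
```

Emit:
servo_tool(
  series=[
    {"translation":[-0.03,0,-0.13],"turn":[0.05,0.05,0.22]},
    {"translation":[-0.12,0,-0.24],"turn":[0.1,0.1,0.44]},
    {"translation":[-0.23,-0.003,-0.34],"turn":[0.15,0.15,0.66]},
    {"translation":[-0.33,-0.005,-0.36],"turn":[0.2,0.2,0.88]},
    {"translation":[-0.4,-0.005,-0.355],"turn":[0.21,0.21,0.95]},
  ],
  hand=0.3,
)

```text
time: 22.8
ee_pos: [0.5021, 0.02, 0.6217]
orientation: [3.033, 0.238, 2.239]
wrist_force: [0.4, 0.5, -0.9]
gripper_width: 0.0258
```

Run:
```python
from h import *
plan([.6115,.0071,.63],Rot.from_euler("xyz",[3.115,0,1.455]))
```

```text
t 22.8 p [0.5021 0.02   0.6217] rpy [3.033 0.238 2.239] q [ 0.08 -0.05  1.65 -0.14  1.31 -0.58] F [ 0.4  0.5 -0.9] w 0.0258
full shift [-0.1942  0.1906  0.0466] rows 1.7668395829393515 turn [0.2174 0.2199 1.0119] rows 4.4498059156026
```

Emit:
servo_tool(
  series=[
    {"translation":[-0.04,0.04,0],"turn":[0.049,0.049,0.225]},
    {"translation":[-0.08,0.08,0.01],"turn":[0.098,0.098,0.45]},
    {"translation":[-0.13,0.13,0.02],"turn":[0.147,0.147,0.675]},
    {"translation":[-0.194,0.19,0.045],"turn":[0.195,0.195,0.9]},
    {"translation":[-0.194,0.19,0.046],"turn":[0.217,0.22,1.0]},
    {"translation":[-0.194,0.19,0.046],"turn":[0.217,0.22,1.0]},
  ],
)

```text
time: 23.55
ee_pos: [0.6103, 0.0072, 0.6271]
orientation: [3.118, 0.003, 1.468]
wrist_force: [0.7, -0.9, 0.8]
gripper_width: 0.0255
```

Run:
```python
from h import *
from cell import viewer
c=viewer.capture("wrist");pickle.dump(c,open("w19.pkl","wb"));cv2.imwrite("pics/w19.png",c["image"][:,:,::-1])
R=Rot.from_euler("xyz",[3.115,0,1.455])
plan([.6115,.0071,.5063],R)
print("bar",proj(c,tw(guard(1.4,.125,.036),X)))
```

```text
t 23.6 p [0.6098 0.0073 0.6276] rpy [3.118e+00 3.000e-03 1.469e+00] q [ 0.01  0.2   1.37 -0.01  1.56  0.11] F [ 0.3  0.8 -0.2] w 0.0257
full shift [ 0.0008 -0.003   0.3032] rows 1.9406430735066817 turn [-0.0032  0.0032  0.0181] rows 0.07836282248751358
bar [318.07315035 189.86202269]
```

View pics/w19.png

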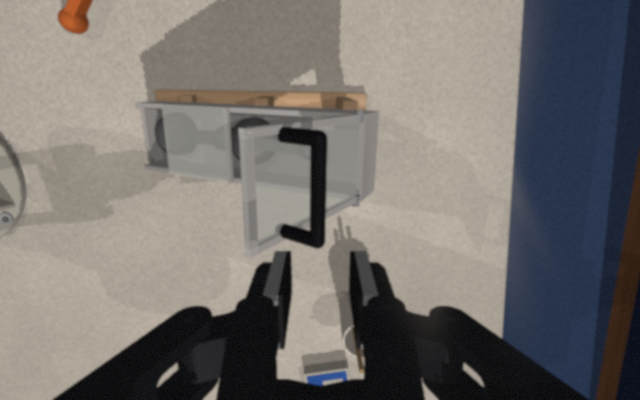

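Emit:
servo_tool(
  series=[
    {"translation":[0.001,-0.002,0.1],"turn":[-0.003,0.003,0.018]},
    {"translation":[0.001,-0.003,0.19],"turn":[-0.003,0.003,0.018]},
    {"translation":[0.001,-0.003,0.24],"turn":[-0.003,0.003,0.018]},
    {"translation":[0.001,-0.003,0.28],"turn":[-0.003,0.003,0.018]},
    {"translation":[0.001,-0.003,0.302],"turn":[-0.003,0.003,0.018]},
    {"translation":[0.001,-0.003,0.302],"turn":[-0.003,0.003,0.018]},
  ],
)

```text
time: 24.35
ee_pos: [0.6108, 0.0075, 0.5076]
orientation: [3.115, -0.0, 1.454]
wrist_force: [0.1, -0.7, 0.9]
gripper_width: 0.0257
```

Run:
```python
from h import *
from cell import viewer
c=viewer.capture("wrist");pickle.dump(c,open("w20.pkl","wb"));cv2.imwrite("pics/w20.png",c["image"][:,:,::-1])
R=Rot.from_euler("xyz",[3.115,0,1.455])
plan([.6115,.0071,.5063],R)
```

```text
t 24.4 p [0.6109 0.0075 0.5082] rpy [ 3.114 -0.     1.454] q [ 0.01  0.24  1.55 -0.    1.32  0.13] F [-0.8 -1.1  0.8] w 0.0256
full shift [-0.0008  0.0015  0.0049] rows 0.03305800131262872 turn [ 0.0017 -0.0003 -0.0016] rows 0.00988399841471212
```

View pics/w20.png

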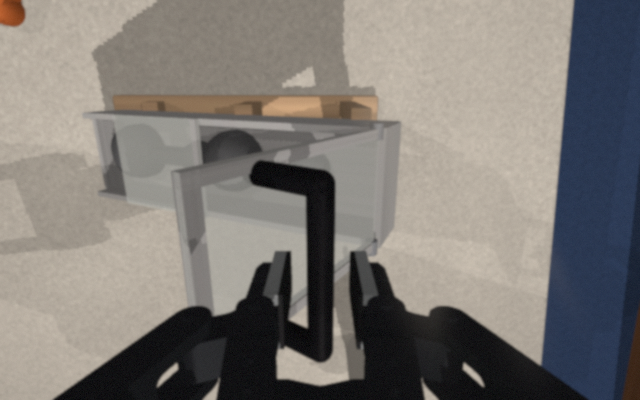

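Bar (column ~319) is between the pads. Close on it and compute the reverse arc.

Emit:
servo_tool(
  series=[
    {"translation":[0,0.001,0.004],"turn":[0,0,0]},
    {"translation":[0,0.001,0.004],"turn":[0,0,0]},
    {"translation":[0,0.001,0.004],"turn":[0,0,0]},
    {"translation":[0,0.001,0.004],"turn":[0,0,0]},
  ],
  hand=0,
)

```text
time: 24.9
ee_pos: [0.6107, 0.0075, 0.5077]
orientation: [3.114, -0.0, 1.454]
wrist_force: [-5.9, 0.3, 7.6]
gripper_width: 0.009
```

```bash
cat > gd.py <<'E'
from h import *
from cell import telemetry
import sys
s=telemetry.sense();p,R=pose(s)
hg=p+R.apply([0,0,.158])
Hn=tw((.335,0,.054),X)+np.array([0,0,.008]); v=hg-Hn; r=np.hypot(v@up,v[2]);b=np.arctan2(.036,.125)
g0=(SL+np.pi-b-np.arctan2(v[2],v@up))%(2*np.pi);print("g",g0,"r",r,s["gripper_width"],"F",s["wrist_force"],"rpy",s["orientation"])
r=.1305
for g in np.arange(g0-.08,max(g0-.85,-.1),-.08):
    f=g/1.4; th=SL+np.pi-b-g
    h=Hn+r*(np.cos(th)*up+np.sin(th)*np.array([0,0,1]))+ (hg-Hn-v@up*up-[0,0,v[2]])
    Rg=tilt(.03+.17*(1-f)); q=h-Rg.apply([0,0,.158])
    a,t=delta(s,q,Rg); print(round(g,2),a.round(3),t.round(3))
E
python3 gd.py
```

```text
g 1.4097809640874308 r 0.1337266689984507 0.009044621043580123 F [-5.8560453   0.30775342  7.6244218 ] rpy [ 3.11438670e+00 -4.64622692e-04  1.45355287e+00]
1.33 [ 0.    -0.027  0.017] [-0.014 -0.001 -0.001]
1.25 [ 0.    -0.054  0.028] [-0.027 -0.    -0.001]
1.17 [ 0.    -0.081  0.04 ] [-0.039 -0.    -0.001]
1.09 [ 0.    -0.106  0.055] [-0.052 -0.    -0.001]
1.01 [ 0.    -0.131  0.071] [-0.064 -0.    -0.001]
0.93 [-0.    -0.154  0.089] [-0.076 -0.    -0.001]
0.85 [-0.    -0.175  0.108] [-0.089 -0.    -0.001]
0.77 [-0.    -0.195  0.129] [-0.101 -0.    -0.001]
0.69 [-0.    -0.213  0.152] [-0.113 -0.    -0.001]
0.61 [-0.    -0.23   0.175] [-0.126 -0.    -0.001]
```

```bash
sed -i 's/0,0,.008\]/0,0,.011]/' gd.py; python3 gd.py
```

```text
g 1.4022590953812974 r 0.13089653928667994 0.009044621043580123 F [-5.8560453   0.30775342  7.6244218 ] rpy [ 3.11438670e+00 -4.64622692e-04  1.45355287e+00]
1.32 [ 0.    -0.029  0.01 ] [-0.016 -0.    -0.001]
1.24 [ 0.    -0.056  0.021] [-0.028 -0.    -0.001]
1.16 [ 0.    -0.083  0.034] [-0.04  -0.    -0.001]
1.08 [ 0.    -0.108  0.049] [-0.053 -0.    -0.001]
1.0 [ 0.    -0.133  0.065] [-0.065 -0.    -0.001]
0.92 [-0.    -0.156  0.083] [-0.077 -0.    -0.001]
0.84 [-0.    -0.177  0.103] [-0.09  -0.    -0.001]
0.76 [-0.    -0.197  0.124] [-0.102 -0.    -0.001]
0.68 [-0.    -0.215  0.146] [-0.114 -0.    -0.001]
0.6 [-0.    -0.231  0.169] [-0.127 -0.    -0.001]
```

Emit:
servo_tool(
  series=[
    {"translation":[0,-0.028,0.009],"turn":[-0.012,0,0]},
    {"translation":[0,-0.055,0.02],"turn":[-0.024,0,0]},
    {"translation":[0,-0.082,0.033],"turn":[-0.038,0,0]},
    {"translation":[0,-0.108,0.048],"turn":[-0.05,0,0]},
  ],
)

```text
time: 25.4
ee_pos: [0.569, 0.0124, 0.4875]
orientation: [3.071, -0.001, 1.453]
wrist_force: [1.5, -0.4, 7.3]
gripper_width: 0.0094
```

```bash
python3 gd.py
```

```text
g 1.092518261829888 r 0.13017046450969272 0.009359713635657203 F [ 1.52059801 -0.38373531  7.28168653] rpy [ 3.07051040e+00 -6.48054766e-04  1.45344443e+00]
1.01 [ 0.    -0.024  0.014] [-0.008 -0.001 -0.001]
0.93 [ 0.    -0.048  0.031] [-0.02  -0.001 -0.001]
0.85 [ 0.   -0.07  0.05] [-0.032 -0.001 -0.001]
0.77 [ 0.    -0.091  0.07 ] [-0.045 -0.001 -0.002]
0.69 [ 0.    -0.11   0.091] [-0.057 -0.001 -0.002]
0.61 [ 0.    -0.128  0.113] [-0.069 -0.001 -0.002]
0.53 [-0.    -0.143  0.137] [-0.082 -0.001 -0.002]
0.45 [-0.    -0.157  0.161] [-0.094 -0.001 -0.002]
0.37 [-0.    -0.169  0.186] [-0.106 -0.001 -0.002]
0.29 [-0.    -0.179  0.212] [-0.119 -0.001 -0.002]
```

Low force; continue.

Emit:
servo_tool(
  series=[
    {"translation":[0,-0.024,0.015],"turn":[-0.008,0,0]},
    {"translation":[0,-0.048,0.032],"turn":[-0.02,0,0]},
    {"translation":[0,-0.07,0.051],"turn":[-0.032,0,0]},
    {"translation":[0,-0.091,0.071],"turn":[-0.045,0,0]},
    {"translation":[0,-0.11,0.092],"turn":[-0.057,0,0]},
  ],
)

```text
time: 26.02
ee_pos: [0.5272, 0.0174, 0.4456]
orientation: [3.03, -0.0, 1.453]
wrist_force: [3.1, 1.3, 1.7]
gripper_width: 0.009
```

```bash
python3 gd.py
```

```text
g 0.6708878702874084 r 0.13040533666918605 0.008951894782531798 F [3.14563443 1.33921087 1.65452046] rpy [ 3.02962730e+00 -4.21259342e-04  1.45345151e+00]
0.59 [ 0.    -0.021  0.022] [-0.021 -0.    -0.001]
0.51 [ 0.    -0.037  0.045] [-0.033 -0.    -0.001]
0.43 [ 0.    -0.051  0.069] [-0.046 -0.    -0.001]
0.35 [ 0.    -0.063  0.094] [-0.058 -0.    -0.001]
0.27 [-0.    -0.074  0.119] [-0.07  -0.    -0.001]
0.19 [-0.    -0.082  0.145] [-0.083 -0.    -0.001]
0.11 [-0.    -0.088  0.172] [-0.095 -0.    -0.001]
0.03 [-0.    -0.092  0.198] [-0.107 -0.    -0.001]
-0.05 [-0.    -0.094  0.224] [-0.12  -0.    -0.001]
```

Emit:
servo_tool(
  series=[
    {"translation":[0,-0.02,0.022],"turn":[-0.016,0,0]},
    {"translation":[0,-0.036,0.045],"turn":[-0.03,0,0]},
    {"translation":[0,-0.051,0.069],"turn":[-0.044,0,0]},
    {"translation":[0,-0.063,0.094],"turn":[-0.058,0,0]},
    {"translation":[0,-0.074,0.119],"turn":[-0.07,0,0]},
  ],
)

```text
time: 26.65
ee_pos: [0.5031, 0.0202, 0.3946]
orientation: [2.976, -0.0, 1.453]
wrist_force: [0.0, 2.9, 2.8]
gripper_width: 0.009
```

```bash
python3 gd.py
```

```text
g 0.2675870116173473 r 0.13105429136313407 0.008969178296014955 F [5.15589618e-04 2.90824724e+00 2.75247376e+00] rpy [ 2.97593602e+00 -3.17959199e-04  1.45334316e+00]
0.19 [ 0.    -0.009  0.026] [-0.015 -0.    -0.002]
0.11 [ 0.    -0.016  0.052] [-0.027 -0.    -0.002]
0.03 [ 0.    -0.022  0.078] [-0.04  -0.    -0.002]
-0.05 [ 0.    -0.025  0.104] [-0.052 -0.    -0.002]
```

Emit:
servo_tool(
  series=[
    {"translation":[0,-0.009,0.026],"turn":[-0.01,0,0]},
    {"translation":[0,-0.015,0.05],"turn":[-0.02,0,0]},
    {"translation":[0,-0.016,0.056],"turn":[-0.024,0,0]},
  ],
)

```text
time: 27.02
ee_pos: [0.5002, 0.0206, 0.3709]
orientation: [2.959, -0.0, 1.453]
wrist_force: [-6.5, 4.7, 4.9]
gripper_width: 0.0093
```

Emit:
servo_tool(
  series=[
    {"translation":[0,-0.001,0.006],"turn":[0,0,0]},
    {"translation":[0,-0.002,0.01],"turn":[0,0,0]},
  ],
)

```text
time: 27.28
ee_pos: [0.5003, 0.0206, 0.3671]
orientation: [2.959, -0.0, 1.453]
wrist_force: [-2.4, 4.9, 3.2]
gripper_width: 0.0097
```

Emit:
servo_tool(
  series=[
    {"translation":[0,-0.001,0.008],"turn":[-0.003,0,0]},
    {"translation":[0,-0.002,0.016],"turn":[-0.006,0,0]},
    {"translation":[0,-0.002,0.024],"turn":[-0.009,0,0]},
  ],
)

```text
time: 27.65
ee_pos: [0.5007, 0.0205, 0.3573]
orientation: [2.954, -0.0, 1.453]
wrist_force: [-6.2, 7.9, 0.6]
gripper_width: 0.0094
```

Emit:
servo_tool(
  series=[
    {"translation":[0,0,0.005],"turn":[0,0,0]},
    {"translation":[0,0,0.01],"turn":[0,0,0]},
  ],
)

```text
time: 27.9
ee_pos: [0.5013, 0.0205, 0.3552]
orientation: [2.954, -0.0, 1.453]
wrist_force: [-27.8, 6.6, 47.0]
gripper_width: 0.0093
```

Emit:
servo_tool(
  series=[
    {"translation":[0,0,-0.004],"turn":[0,0,0]},
    {"translation":[0,0,-0.004],"turn":[0,0,0]},
  ],
)

```text
time: 28.15
ee_pos: [0.501, 0.0205, 0.3556]
orientation: [2.954, -0.0, 1.453]
wrist_force: [-11.2, 6.1, 12.4]
gripper_width: 0.0091
```

```bash
python3 gd.py | head -1
python3 - <<'E'
from h import *
from cell import viewer
c=viewer.capture("wrist");pickle.dump(c,open("w21.pkl","wb"));cv2.imwrite("pics/w21.png",c["image"][:,:,::-1])
for g in(0,.04,.08): print(g,proj(c,tw(guard(g,.165,0,-.048),X)),proj(c,tw(guard(g,.165,0,.048),X)))
E
```

```text
g 6.257966825308808 r 0.1316903914103885 0.009139210136453 F [-11.17738964   6.08550621  12.35853105] rpy [ 2.95363045e+00 -1.55517366e-04  1.45318309e+00]
0 [270.43253215 308.64533792] [262.0907991  144.32123086]
0.04 [266.11275472 315.3852642 ] [256.74933364 146.43966665]
0.08 [261.97744319 322.60940894] [251.54688949 148.73297525]
```

View pics/w21.png

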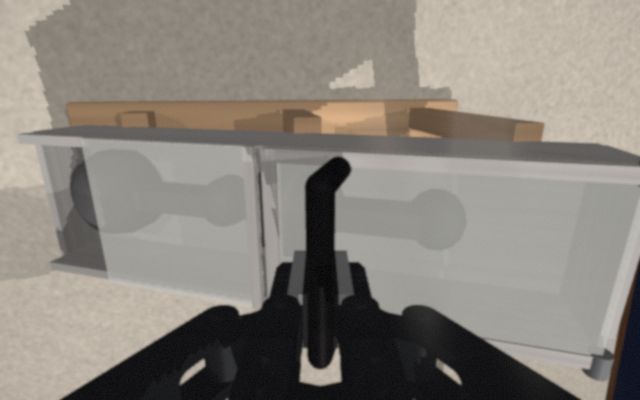

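Emit:
servo_tool(
  series=[
    {"translation":[0,0,0],"turn":[0,0,0]},
    {"translation":[0,0,0],"turn":[0,0,0]},
    {"translation":[0,0,0],"turn":[0,0,0]},
  ],
  hand=0.4,
)

```text
time: 28.58
ee_pos: [0.5025, 0.0201, 0.356]
orientation: [2.95, 0.0, 1.453]
wrist_force: [0.1, 0.1, 0.4]
gripper_width: 0.034
```

Emit:
servo_tool(
  series=[
    {"translation":[0,0,-0.04],"turn":[0,0,0]},
    {"translation":[0,0,-0.15],"turn":[0,0,0]},
    {"translation":[0,0,-0.3],"turn":[0,0,0]},
    {"translation":[0,0,-0.42],"turn":[0.1,0,0]},
    {"translation":[0,0,-0.45],"turn":[0.24,0,0]},
    {"translation":[0,0,-0.45],"turn":[0.24,0,0]},
  ],
)

```text
time: 29.32
ee_pos: [0.4686, 0.0242, 0.5348]
orientation: [3.135, -0.001, 1.453]
wrist_force: [0.1, -0.0, -0.1]
gripper_width: 0.0338
```

Run:
```python
from h import *
from cell import viewer,telemetry
for n in("wrist","scene","top"):
  c=viewer.capture(n);pickle.dump(c,open(n+"22.pkl","wb"))
  im=c["image"][:,:,::-1]
  if n=="scene": im2=cv2.resize(im[140:290,270:400],None,fx=4,fy=4,interpolation=cv2.INTER_CUBIC);cv2.imwrite("pics/scene22c.png",im2)
  cv2.imwrite(f"pics/{n}22.png",im)
  for g in(0,.02,.04,.08):
    o=[proj(c,tw(guard(g,.125,.036,y),X)) for y in(-.04,.04)]+[proj(c,tw(guard(g,.165,0,0),X))]
    print(n,g,*[a.round(1) for a in o])
s=telemetry.sense();print(s["time"],s["ee_pos"],s["wrist_force"])
```

```text
wrist 0 [386.4 216.6] [391.5 129.1] [359.9 162.9]
wrist 0.02 [386.4 217.5] [391.6 129.5] [358.9 163.5]
wrist 0.04 [386.5 218.5] [391.8 129.8] [357.8 164.1]
wrist 0.08 [386.9 220.6] [392.3 130.6] [355.9 165.4]
scene 0 [323.  178.4] [353.6 180.5] [339.  190.8]
scene 0.02 [323.1 177.5] [353.6 179.5] [339.1 189.6]
scene 0.04 [323.1 176.6] [353.6 178.6] [339.1 188.4]
scene 0.08 [323.1 174.8] [353.7 176.8] [339.3 186. ]
top 0 [314.1 191. ] [283.7 187.7] [298.8 198.8]
top 0.02 [314.1 191. ] [283.7 187.7] [298.7 199.2]
top 0.04 [314. 191.] [283.6 187.7] [298.6 199.6]
top 0.08 [314. 191.] [283.4 187.7] [298.4 200.3]
29.475 [0.46810271 0.02417952 0.53225483] [ 0.12568776  0.21474809 -0.40421609]
```

View pics/wrist22.png

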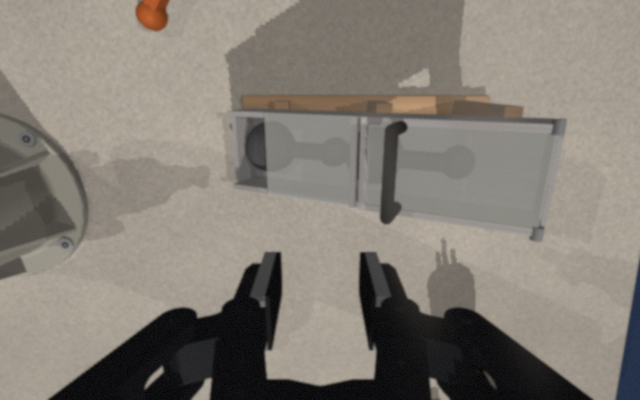

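View pics/scene22.png

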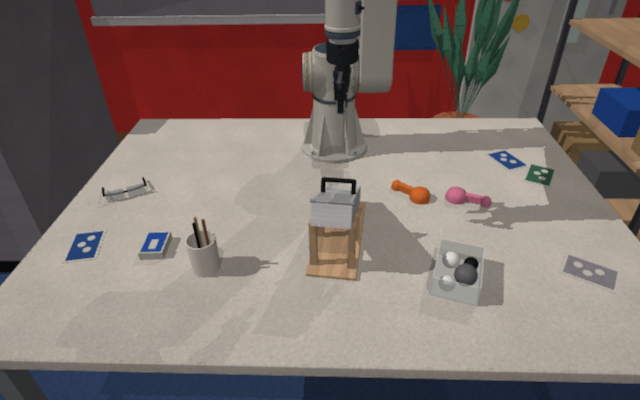

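View pics/scene22c.png

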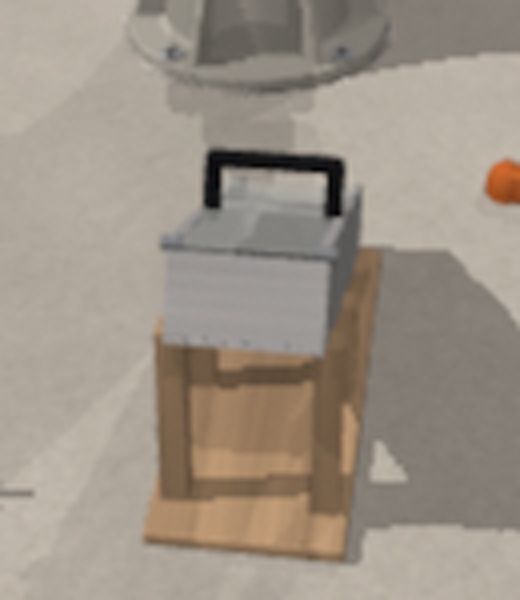

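Run:
```python
from h import *
c=pickle.load(open("wrist22.pkl","rb"))
for q in((0,0,.036),(.032,0,.018),(.121,0,.014),(.259,0,.014),(.276,0,.01),(.165,0,.054)): print(q,proj(c,tw(q,X)))
cv2.imwrite("pics/w22c.png",cv2.resize(c["image"][95:245,215:575,::-1],None,fx=2.2,fy=3,interpolation=cv2.INTER_CUBIC))
a=pickle.load(open("c0.pkl","rb"))["scene"]["image"].astype(int);b=pickle.load(open("scene22.pkl","rb"))["image"].astype(int)
for n,(x0,y0,x1,y1) in dict(tub=(425,235,490,305),pot=(180,215,225,280),cards=(130,225,175,265)).items(): print(n,np.abs(a-b)[y0:y1,x0:x1].mean())
```

```text
(0, 0, 0.036) [237.04376652 148.18373108]
(0.032, 0, 0.018) [266.3490807 147.8290212]
(0.121, 0, 0.014) [331.86723144 152.75023499]
(0.259, 0, 0.014) [456.05173969 163.2652435 ]
(0.276, 0, 0.01) [474.32779798 164.02416989]
(0.165, 0, 0.054) [355.31098447 162.45202093]
tub 4.525787545787546
pot 3.8903703703703703
cards 4.011111111111111
```

View pics/w22c.png

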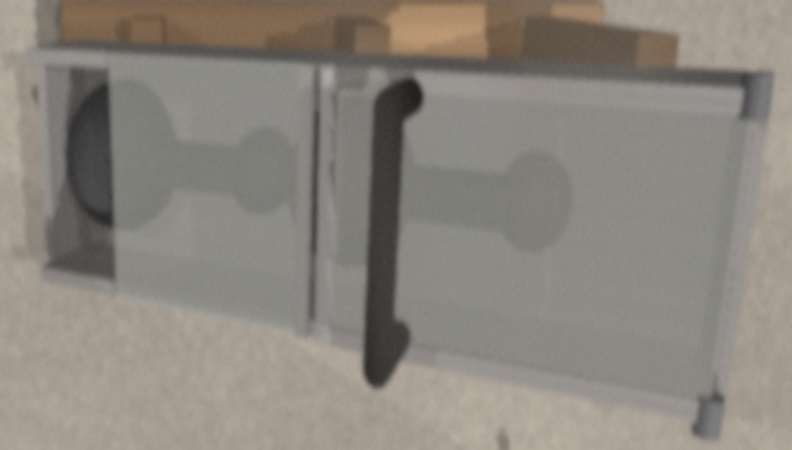

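All positions match (small lobes at columns ~334 and ~458 against 332 and 456 predicted); bystanders unchanged; robot clear. Handing in.

```bash
python3 -c "
from cell import ctrl
print(ctrl.job_done())"
```

```text
the job is handed in; nothing more can be done
None
```

I raised the guard fully to its stop, loaded both grey pieces into the chute, and lowered the guard until it met its closed stop. I handed the job in at about 29.5 s of the 72 s allowed. No verdict was reported.

**Last checks**
- **Guard raised:** the wrist image matched the 1.4 rad position, and the force jumped as it reached the stop.
- **Pieces:** both sit big lobe downhill. Piece 1 is at the bottom stop and piece 2 is right behind it. The small lobes are within about 2 px of where the geometry predicts.
- **Guard closed:** the scene image puts it at about 0 rad, readable to ±0.02 rad. The force also rose sharply at the stop.
- **Bystanders:** the tub, pot and cards look unmoved in before-and-after images, and the gripper was clear of everything.

**What did not go smoothly**
- **Raising the guard:** my hinge estimate was slightly off, so force along the handle's radius reached about 62 N before I corrected the arc.
- **Placing piece 1:** it met the floor with about 50 N, pushed through the gripped piece. When I released it, the opening gripper pressed on the wall tops with a measured 37–38 N. That is close to the 40 N limit, so I lifted off straight away; piece 2 got a narrower opening.
- **Closing the guard:** the force at the stop reached about 55 N, through the fingers on the handle.
- **Piece 1's seat:** the top view alone put its small lobe a few mm uphill of the prediction, but the later wrist views agreed with it being fully seated.

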